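Re-sort the travel carrier and block its empty bay

TASK

The three bottles in the travel carrier stand in one another's bays: put each one upright in the middle of the bay that has the colour of its cap (blue cap in blue, black cap in black, orange dropper in orange), parking one in a free spot on the way. When all three are home, fill the white bay left over with the wooden block, set flat inside the rim, so that nothing shifts on the trip. Do not knock a bottle over, and leave the timer and the tape roll where they are.

Things in the scene. Friction and masses are not known exactly. Their poses are not given: they have to be found in the camera images.
- bottle_blue: white plastic buffer bottle with a blue cap, upright, round: body 52 mm diameter up to 65 mm height, shoulder to 87 mm, cap 36 mm diameter up to 105 mm; 0.14 kg. Origin: centre of its underside, z up. Starts in a bay that is not its own (the like bottles far back on the bench are mere scenery).
- bottle_amber: brown glass bottle with a black cap, upright, round: body 48 mm diameter up to 58 mm height, narrowing above to the cap, 95 mm in all. Origin: centre of its underside, z up. Starts in a bay that is not its own.
- dropper: small white dropper bottle with an orange screw cap and pointed orange tip, upright, round: body 26 mm diameter up to 54 mm height, 83 mm in all, very light. Origin: centre of its underside, z up. Starts in a bay that is not its own.
- block: pale wooden spacer block with a thin black rubber foot, 56 x 56 mm, 70 mm high, 0.13 kg, standing on the bench outside the carrier, well to the left of it. Origin: centre of its underside, z up, x and y along its sides. It goes into the white bay; any quarter turn will do.
- bay_blue: square blue plastic bay, fixed, 92 x 92 mm outside, opening 72 x 72 mm: a 10 mm wide rim stands 8 mm above the bay's floor. Origin: centre of its underside, 4 mm below its floor; z up, x and y along its sides. For the blue cap. The 4 bays sit square, 2 by 2 in any order, 116 mm between centres, in a fixed aluminium tray (240 x 240 mm, rim 16 mm high).
- bay_black: square black plastic bay, fixed, 92 x 92 mm outside, opening 72 x 72 mm: a 10 mm wide rim stands 8 mm above the bay's floor. Origin: centre of its underside, 4 mm below its floor; z up, x and y along its sides. Home of the brown bottle with the black cap.
- bay_orange: square orange plastic bay, fixed, 92 x 92 mm outside, opening 72 x 72 mm: a 10 mm wide rim stands 8 mm above the bay's floor. Origin: centre of its underside, 4 mm below its floor; z up, x and y along its sides. Home of the orange-capped dropper bottle.
- bay_white: square white plastic bay, fixed, 92 x 92 mm outside, opening 72 x 72 mm: a 10 mm wide rim stands 8 mm above the bay's floor. Origin: centre of its underside, 4 mm below its floor; z up, x and y along its sides. Empty at the start and may be used for parking; the wooden block's place at the end.
- timer: loose white kitchen-type timer with three round buttons, 68 x 62 mm, 18 mm high, lying on the bench; bystander. Origin: centre of its underside.
- tape_roll: loose roll of tan tape lying flat on the bench, 85 mm diameter, 19 mm high; bystander. Origin: centre of its underside.
Things that resemble listed ones, but are neither listed nor needed, are in the scene too. There is more than one size of the block; the one meant has the size given above.

How it is judged:
By the outcome, as a careful person would: the job done as asked, in the order asked, and still so for the second after the job is handed in, with the robot touching nothing.
It also fails if it takes over 112 s, if anything falls off the work surface, if the arm or the gripper's body presses on something with over 40 N, if the wrist force passes 120 N, or if a joint passes its speed limit or range.

ROBOT

A 6-joint arm with a two-finger parallel gripper is mounted at the origin on a cart in front of the work surface, level with it; the furniture and walls round the work are solid. World frame = base frame: x ahead of the robot, y to its left, z up, the work surface at z = 0. Lengths are in m, angles in rad, forces in N, time in s.
With the tool pointing down it reaches from about 0.375 to 0.975 m from the base axis. Payload 3.8 kg.
Tool frame: the origin (TCP) lies midway between the tips of the shut fingers; the grasp point (between the pads) lies 19 mm behind it; z points along the fingers, y is the line along which they close (so a half turn about z gives the same grasp; the last joint's range is limited). The gripper opens to 85 mm and grips with 20 to 120 N. Pads are 22 mm wide; open, the fingers measure 114 mm over their backs; the gripper's body (76 mm by 85 mm) begins 54 mm behind the grasp point. The pads swing forward as they close: fully open they stand 13 mm farther back than shut.
Start: joints at [-1.238, 0.264, 1.604, -0, 1.274, -0.037], TCP at [0.244, -0.629, 0.205] pointing down, gripper open.
Joint ranges: [-2.63, 2.63], [-0.94, 2.18], [0.31, 2.57], [-1.31, 4.45], [0, 2.66], [-2.55, 2.55]. Speed limits (rad/s): [2.57, 2.57, 3.14, 3.14, 3.14, 3.14].

INTERFACE

Orientations are given as a rotation vector (axis times angle).
In Python, from workcell import status, read_camera, workorder, masks_of gives the robot as it stands.
- The arm moves only by the tool drive_tool, never from a script. Its argument "rows" is a list of rows, each a list of 7 numbers: the turn, a rotation vector about the tool's x, y, z in degrees, then the shift along the tool's x, y, z in m, then the opening, from 0 (shut) to 1 (fully open). In form: [[ax, ay, az, tx, ty, tz, claw], ...]. A call has 1 to 8 rows; each row shifts and turns the commanded pose from where the row before left it, along the tool's axes as they then stand; what a row does not reach is not made up. A row lasts 1/12 s, in which the tool goes at most 41.7 mm and 7.16 degrees, less where a joint would pass 70% of its speed; a pose out of reach is approached as far as the arm can. A call is refused whole if a number of a shift passes 0.0417 or a number of a turn 7.16, either way. A call with a gripper value outside its range is refused whole. The fingers move at their own pace and stop on an object; "force" is the grip in N (left out, the last holds). Time passes only in rows, so rows that do not move let the fingers close. It gives the time, the measured TCP pose, the force, the opening and the grip force at its end, in the units of the state.
- status.read_state(): the state, without advancing time (a new reading comes with each control period).
- read_camera(name): name is "scene" or "top" or "wrist"; returns a dict with "color" (420x560x3 uint8, red, green, blue), "intrinsics" (3x3 intrinsics, pixels), "D" ([k1, k2, p1, p2, k3] as OpenCV has them; the pictures are not rectified), "world_from_camera" (4x4, takes a point from camera to world coordinates); the wrist camera has in their place "mount" (4x4, takes a point from camera to tool coordinates, whose origin is the TCP and whose axes are the flange's). Camera axes: x right, y up, looking along -z (the intrinsics and any distortion apply to the point x, -y, -z); pixel columns grow to the right and rows downward; lengths in m; the calibration is good to about 2 mm. A picture is of the moment at which its call begins: read the wrist's pose just before it. There is no depth.
- workorder.finish_job(): hands the job in; it is judged then, once.
Trained networks look in a picture, given as the dict that the camera call returned (one of the last four; its "shot" number tells which), for a name from the list of things; names that differ only in an ending like _2 or _b are one class to them, and where a whole thing is asked for, a point or a joint stands for the part that bears it (a point fixed in the world has none). Each returns a list of dicts, best first, with "score" (0 to 1); they miss things now and then, are a little off and sometimes report something else, mostly with a low value. They report only what shows in the picture. A call takes as long as a camera call. They do not tell look-alikes from the thing itself.
- masks_of(picture, name): "mask" (420x560 bool, what is visible of it) and "bbox" ([left, top, right, bottom] in pixels, round what is visible of it).
The state is a dict: "time": time; "q": joint angles; "joint_vel": joint speeds; "joint_torque": joint torques, N m; "tool_pos": TCP position; "tcp_rot": TCP orientation; "wrist_force": force on the tool from outside, world axes, zero at the start; "torque": the same for the moment, N m; "width": opening from 0.0 (shut) to 1.0 (fully open); "grip_force": force on a finger pad.
Only numpy, scipy, OpenCV 4.12 (cv2) and the standard library are available. Lean on these libraries where they do the work, as an engineer would, in place of code of your own. Each camera call takes 0.05 s, during which the arm holds its last target. There are 200 camera calls.

## Working session

There is one attempt and no reset: what is moved stays moved. The work goes in short steps, Python scripts to look and compute and a tool call to move; the robot and the scene stay as the last step left them, time stands still between calls to the robot, and variables do not carry over. Pictures are saved under pics/ and viewed, at most 14 in all, crops included, and the job is handed in when it is done.

Besides the shell and the picture viewer there is one more tool, called after "Emit:" as name([rows], argument=value, ...), one row to a line, values as JSON. drive_tool: Moves the arm, as the interface text tells. Its arguments: {"type":"object","properties":{"rows":{"type":"array"},"force":{"type":"number"}},"required":["rows"]}

```bash
ls; mkdir -p pics; cat > h.py <<'E'
import numpy as np, cv2
from workcell import status, read_camera, workorder, masks_of
from scipy.spatial.transform import Rotation as R
def save(p,name): cv2.imwrite('pics/'+name,p['color'][:,:,::-1])
def T_of(p,st=None):
    if 'world_from_camera' in p: return np.array(p['world_from_camera'])
    T=np.eye(4); T[:3,:3]=R.from_rotvec(st['tcp_rot']).as_matrix(); T[:3,3]=st['tool_pos']
    return T@np.array(p['mount'])
def pix2w(p,uv,z,st=None):
    T=T_of(p,st); uv=np.array(uv,float).reshape(-1,1,2)
    n=cv2.undistortPoints(uv,np.array(p['intrinsics']),np.array(p['D'])).reshape(-1,2)
    d=np.c_[n[:,0],-n[:,1],-np.ones(len(n))]@T[:3,:3].T; o=T[:3,3]
    return o+d*((z-o[2])/d[:,2])[:,None]
def w2pix(p,X,st=None):
    T=np.linalg.inv(T_of(p,st)); c=np.array(X,float).reshape(-1,3)@T[:3,:3].T+T[:3,3]
    c=c*[1,-1,-1]
    return cv2.projectPoints(c.reshape(-1,1,3),np.zeros(3),np.zeros(3),np.array(p['intrinsics']),np.array(p['D']))[0].reshape(-1,2)
E
python3 - <<'E'
from h import *
for c in ['scene','top']:
    p=read_camera(c); save(p,c+'0.png')
    print(c,np.round(p['world_from_camera'],3).tolist(),np.round(p['intrinsics'],1).tolist())
    for n in ['bottle_blue','bottle_amber','dropper','block','bay_blue','bay_black','bay_orange','bay_white','timer','tape_roll']:
        print(n,[(round(d['score'],2),np.round(d['bbox']).tolist()) for d in masks_of(p,n)])
print(status.read_state())
E
```

```text
pics
scene [[0.858, 0.199, -0.474, -0.036], [-0.514, 0.339, -0.788, -0.946], [0.004, 0.919, 0.393, 0.528], [0.0, 0.0, 0.0, 1.0]] [[399.6, 0.0, 278.2], [0.0, 399.6, 209.9], [0.0, 0.0, 1.0]]
bottle_blue [(0.86, [286.0, 239.0, 298.0, 271.0])]
bottle_amber [(0.7, [315.0, 228.0, 330.0, 251.0])]
dropper [(0.9, [326.0, 251.0, 340.0, 288.0])]
block [(0.98, [204.0, 176.0, 223.0, 204.0]), (0.72, [239.0, 177.0, 243.0, 189.0])]
bay_blue [(0.55, [306.0, 267.0, 358.0, 301.0])]
bay_black [(0.8, [267.0, 255.0, 321.0, 281.0])]
bay_orange [(0.58, [315.0, 247.0, 344.0, 262.0]), (0.53, [204.0, 177.0, 224.0, 206.0]), (0.41, [324.0, 250.0, 340.0, 284.0])]
bay_white [(0.71, [338.0, 255.0, 372.0, 280.0])]
timer [(0.52, [207.0, 204.0, 229.0, 219.0])]
tape_roll [(0.59, [221.0, 230.0, 253.0, 249.0])]
top [[0.014, 0.995, -0.094, 0.379], [-1.0, 0.013, -0.016, -0.016], [-0.014, 0.094, 0.995, 1.376], [0.0, 0.0, 0.0, 1.0]] [[502.9, 0.0, 288.5], [0.0, 502.9, 217.9], [0.0, 0.0, 1.0]]
bottle_blue [(0.67, [362.0, 230.0, 382.0, 253.0])]
bottle_amber [(0.85, [352.0, 189.0, 372.0, 212.0])]
dropper []
block [(0.6, [152.0, 
[... 442 characters left out ...]
244.0, 311.0, 280.0])]
{'time': 1.1, 'q': array([-1.23788986e+00,  2.63909849e-01,  1.60398415e+00, -2.45835326e-05,
        1.27368163e+00, -3.68759370e-02]), 'joint_vel': array([-0.00213522, -0.00090116,  0.00031476,  0.0009877 ,  0.00182796,
       -0.00078023]), 'joint_torque': array([ 1.13807582e-03, -5.15073967e+01, -3.67731178e+01,  2.57215124e-04,
        9.23838634e-04,  8.70441170e-06]), 'tool_pos': array([ 0.24396172, -0.62938082,  0.20458165]), 'tcp_rot': array([ 3.08802612e+00,  5.77556492e-01, -3.25761687e-05]), 'wrist_force': array([ 0.1994339 ,  0.79990541, -0.56378457]), 'torque': array([-0.02321693,  0.01580144,  0.04140262]), 'grip_force': 0.0, 'width': 0.9965414745683776}
```

View both.

View pics/scene0.png

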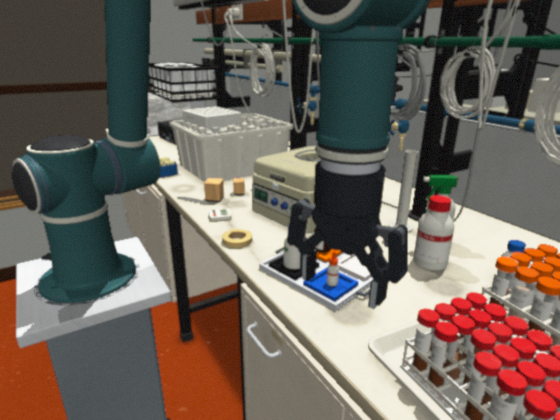

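View pics/top0.png

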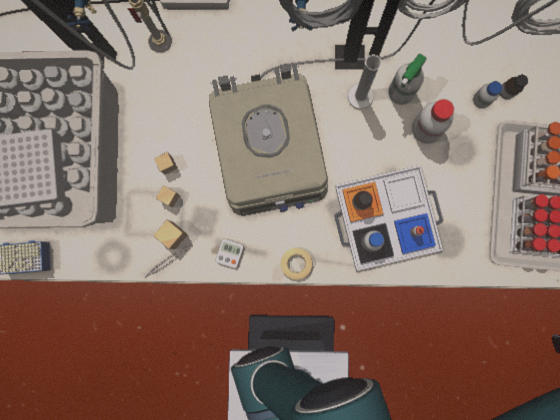

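```bash
python3 - <<'E'
from h import *
p=read_camera('top'); im=p['color'][:,:,::-1]
a=cv2.resize(im[140:280,140:320],None,fx=4.4,fy=4.2,interpolation=cv2.INTER_CUBIC)
b=cv2.resize(im[160:280,325:455],None,fx=6,fy=5,interpolation=cv2.INTER_CUBIC)
cv2.imwrite('pics/cropA.png',cv2.resize(im[140:280,140:300],None,fx=4,fy=4,interpolation=cv2.INTER_CUBIC))
cv2.imwrite('pics/cropB.png',cv2.resize(im[160:280,330:450],None,fx=5,fy=5,interpolation=cv2.INTER_CUBIC))
for n,uv in dict(orange=(361,201),white=(406,192),black=(371,242),blue=(417,234)).items(): print(n,pix2w(p,uv,0.012).round(3))
for uv in [(165,163),(168,196),(169,235)]: print(pix2w(p,uv,0.06).round(3))
E
```

```text
orange [[ 0.557 -0.191  0.012]]
white [[ 0.583 -0.314  0.012]]
black [[ 0.446 -0.218  0.012]]
blue [[ 0.469 -0.343  0.012]]
[[0.647 0.337 0.06 ]]
[[0.558 0.325 0.06 ]]
[[0.454 0.319 0.06 ]]
```

View pics/cropA.png

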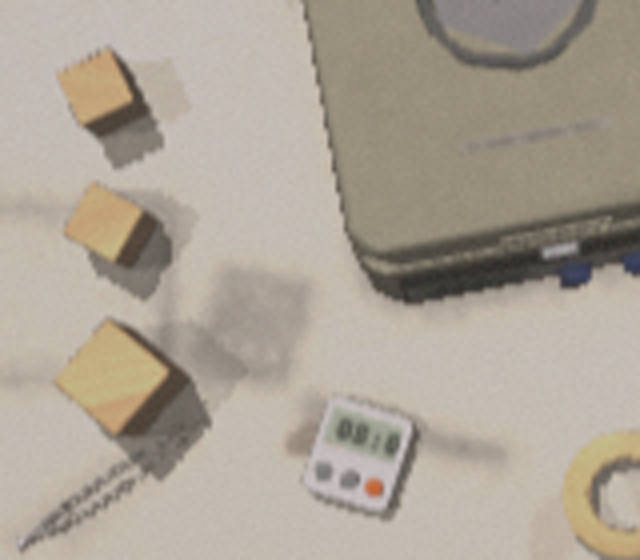

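View pics/cropB.png

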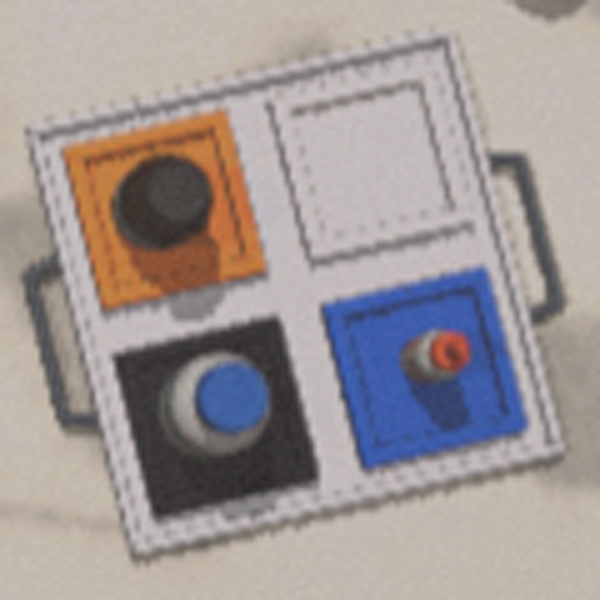

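The top view shows the carrier with orange bay (361,201; amber bottle), white bay (406,192; empty), black bay (371,242; blue-cap bottle) and blue bay (417,234; dropper). The timer is at (230,253) and the tape at (296,264).

Candidates: wooden blocks at (165,163), (168,196) and (169,235). The last has a top edge of about 20 px (~53 mm) against 12 to 16 px for the others, so it is the 56 mm one. Blue-capped bottles on the carrier (371,242) and far back at (488,94). Dark-capped amber in the carrier (361,201) and a dark one far back (515,84). The red/orange caps at right are scenery. I choose the ones in the carrier.

```bash
python3 - <<'E'
from h import *
from scipy.optimize import least_squares
p=read_camera('top')
o=np.array([330,160])
px=lambda L:np.array(L)/5.+o-0.4
tray=px([(30,130),(454,36),(564,458),(136,560)])
s=.12; loc=np.array([(s,s,.016),(s,-s,.016),(-s,-s,.016),(-s,s,.016)])
b=.046; q=lambda cx,cy:[(cx+b,cy+b,.014),(cx+b,cy-b,.014),(cx-b,cy-b,.014),(cx-b,cy+b,.014)]
loc=np.r_[loc,q(.058,.058),q(-.058,.058),q(-.058,-.058)]
obs=np.r_[tray,px([(64,150),(229,112),(270,270),(104,310)]),px([(113,354),(278,320),(318,478),(156,518)]),px([(322,306),(488,268),(530,430),(365,468)])]
def W(v,l=loc):
    M=R.from_euler('z',v[2]).as_matrix(); return l@M.T+[v[0],v[1],0]
r=least_squares(lambda v:(w2pix(p,W(v))-obs).ravel(),[.51,-.26,.2],loss='soft_l1')
v=r.x; print('tray',v.round(4),np.degrees(v[2]),'res',np.abs(r.fun).mean().round(2))
C=np.array([(.058,.058,0),(.058,-.058,0),(-.058,.058,0),(-.058,-.058,0)])
for n,c in zip(['orange','white','black','blue'],W(v,C)): print(n,c.round(4))
print('bluecap',pix2w(p,px([(232,396)]),.113).round(4))
print('ambercap',pix2w(p,px([(184,191)]),.103).round(4))
print('dropper',pix2w(p,px([(452,350)]),.091).round(4))
a=np.array([(112,321),(171,372),(120,435),(55,380)])/4.+[140,140]-.4
w=pix2w(p,a,.07); print('block',w.mean(0).round(4),np.linalg.norm(np.roll(w,-1,0)-w,axis=1).round(4),[np.degrees(np.arctan2(*(np.roll(w,-1,0)-w)[i,[1,0]])).round(1) for i in range(4)])
print(status.read_state()['time'])
E
```

```text
tray [ 0.5123 -0.266   0.2422] 13.877392579243061 res 0.42
orange [ 0.5547 -0.1958  0.    ]
white [ 0.5825 -0.3084  0.    ]
black [ 0.442  -0.2236  0.    ]
blue [ 0.4699 -0.3362  0.    ]
bluecap [[ 0.4488 -0.2158  0.113 ]]
ambercap [[ 0.5535 -0.1932  0.103 ]]
dropper [[ 0.475  -0.3315  0.091 ]]
block [0.4569 0.3184 0.07  ] [0.0517 0.0524 0.0563 0.0532] [np.float64(-129.5), np.float64(142.4), np.float64(51.3), np.float64(-42.6)]
1.2
```

```bash
cat >> h.py <<'E'
def yaw(st):
    x=R.from_rotvec(st['tcp_rot']).as_matrix()[:,0]; return np.degrees(np.arctan2(x[1],x[0]))
def go(x,y,z,phi=None):
    "turn about tool z (deg) needed first, then total shift in tool axes after that turn"
    st=status.read_state(); f=yaw(st); phi=f if phi is None else phi
    M=R.from_rotvec(st['tcp_rot']).as_matrix()@R.from_euler('z',f-phi,degrees=True).as_matrix()
    d=np.array([x,y,z])-st['tool_pos']
    print('t',round(st['time'],2),'pos',st['tool_pos'].round(4),'yaw',round(f,2),'tilt',(M[:,2]*1e3).round(1)[:2],'turn',round(f-phi,2),'shift mm',(M.T@d*1e3).round(1),'w',round(st['width'],3),'F',st['wrist_force'].round(1),'q',st['q'].round(2))
E
python3 -c "
from h import *
go(.47,-.29,.35,13.9)"
```

```text
t 1.2 pos [ 0.244  -0.6294  0.2046] yaw 21.19 tilt [0. 0.] turn 7.29 shift mm [ 301.  -275.1 -145.4] w 0.996 F [ 0.1  0.4 -0. ] q [-1.24  0.26  1.6   0.    1.27 -0.04]
```

Emit:
drive_tool([
  [0, 0, 3.65, 0, 0, -0.03, 1],
  [0, 0, 3.65, 0, 0, -0.035, 1],
  [0, 0, 0, 0.027, -0.025, -0.016, 1],
  [0, 0, 0, 0.027, -0.025, -0.016, 1],
  [0, 0, 0, 0.027, -0.025, -0.016, 1],
  [0, 0, 0, 0.027, -0.025, -0.016, 1],
  [0, 0, 0, 0.027, -0.025, -0.016, 1],
  [0, 0, 0, 0.027, -0.025, 0, 1],
], force=30)

```text
time: 1.87
tool_pos: [0.3668, -0.4447, 0.3542]
tcp_rot: [3.113, 0.378, 0.006]
wrist_force: [0.7, -0.5, 1.4]
width: 0.998
grip_force: 0.0
```

```bash
python3 -c "
from h import *
go(.47,-.29,.35,13.9)"
```

```text
t 1.87 pos [ 0.3668 -0.4447  0.3542] yaw 13.86 tilt [ 4.3 -5.6] turn -0.04 shift mm [ 137.3 -125.4    3.8] w 0.998 F [ 0.7 -0.5  1.4] q [-0.92  0.02  1.61  0.    1.5   0.4 ]
```

Emit:
drive_tool([
  [0, 0, 0, 0.027, -0.025, 0, 1],
  [0, 0, 0, 0.028, -0.025, 0, 1],
  [0, 0, 0, 0.028, -0.025, 0, 1],
  [0, 0, 0, 0.028, -0.025, 0, 1],
  [0, 0, 0, 0.027, -0.025, 0, 1],
  [0, 0, 0, 0, 0, 0, 1],
])

```text
time: 2.37
tool_pos: [0.4722, -0.2851, 0.3499]
tcp_rot: [-3.115, -0.389, -0.004]
wrist_force: [-0.2, -0.4, 0.8]
width: 0.997
grip_force: 0.0
```

```bash
python3 - <<'E'
from h import *
go(.47,-.3362,.15)
st=status.read_state(); p=read_camera('wrist'); save(p,'w1.png'); print(T_of(p,st).round(3).tolist())
for n,c in dict(orange=(.5547,-.1958,.016),white=(.5825,-.3084,.016),black=(.442,-.2236,.016),blue=(.4699,-.3362,.016)).items(): print(n,w2pix(p,c,st).round(0))
for n in ['bottle_blue','bottle_amber','dropper','bay_blue','bay_black','bay_orange','bay_white']:
    print(n,[(round(d['score'],2),np.round(d['bbox']).tolist()) for d in masks_of(p,n)])
E
```

```text
t 2.37 pos [ 0.4722 -0.2851  0.3499] yaw 14.22 tilt [2.5 2.9] turn 0.0 shift mm [-15.3  49.5 199.7] w 0.997 F [-0.2 -0.4  0.8] q [-0.59 -0.03  1.67  0.    1.5   0.73]
[[0.247, 0.919, 0.306, 0.552], [-0.969, 0.235, 0.076, -0.266], [-0.002, -0.315, 0.949, 0.519], [0.0, 0.0, 0.0, 1.0]]
orange [[238.  95.]]
white [[313.  95.]]
black [[241. 168.]]
blue [[310. 169.]]
bottle_blue [(0.84, [216.0, 148.0, 253.0, 191.0])]
bottle_amber [(0.67, [217.0, 71.0, 249.0, 110.0])]
dropper [(0.5, [302.0, 159.0, 323.0, 180.0])]
bay_blue [(0.7, [285.0, 138.0, 340.0, 195.0])]
bay_black [(0.59, [210.0, 138.0, 272.0, 193.0])]
bay_orange [(0.97, [211.0, 62.0, 268.0, 121.0])]
bay_white [(0.62, [283.0, 63.0, 343.0, 127.0])]
```

View pics/w1.png

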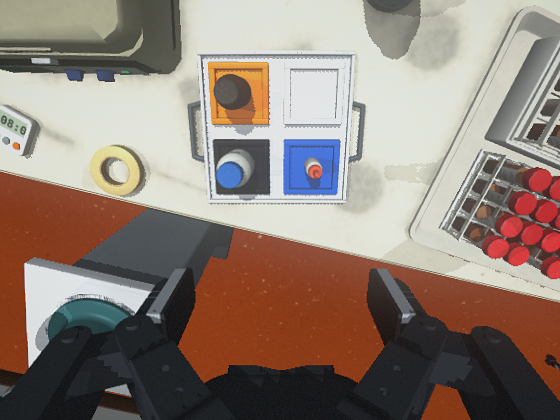

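```bash
python3 - <<'E'
from h import *
im=cv2.imread('pics/w1.png')
cv2.imwrite('pics/w1c.png',cv2.resize(im[45:212,190:365],None,fx=3.5,fy=3.5,interpolation=cv2.INTER_CUBIC))
E
```

```text
(no output)
```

View pics/w1c.png

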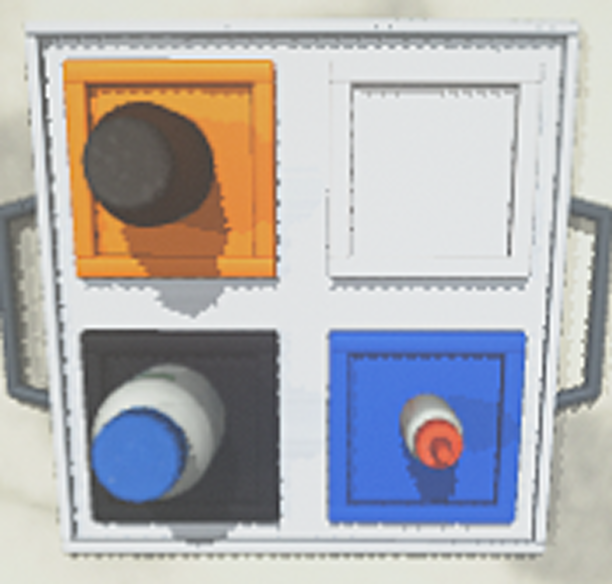

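```bash
cat >> h.py <<'E'
from scipy.optimize import least_squares
def W(v,l):
    M=R.from_euler('z',v[2]).as_matrix(); return np.array(l)@M.T+[v[0],v[1],0]
def quad(cx,cy,b,z): return [(cx+b,cy+b,z),(cx+b,cy-b,z),(cx-b,cy-b,z),(cx-b,cy+b,z)]
CC=dict(orange=(.058,.058),white=(.058,-.058),black=(-.058,.058),blue=(-.058,-.058))
E
python3 - <<'E'
from h import *
st=status.read_state(); p=read_camera('wrist')
px=lambda L:np.array(L,float)/3.5+[190,45]-.35
obs=px([(63,60),(273,60),(278,278),(78,278),(329,62),(545,62),(529,278),(329,278),(82,331),(280,331),(280,523),(86,523),(328,331),(527,331),(517,523),(330,523),(25,22),(580,22),(545,553),(65,553)])
def model(v):
    L=[]
    for n in CC: L+=quad(*CC[n],.046,v[3])
    return W(v,np.array(L+quad(0,0,.12,.016)))
r=least_squares(lambda v:(w2pix(p,model(v),st)-obs).ravel(),[.51,-.26,.24,.014],loss='soft_l1')
v=r.x; print(v.round(4),np.degrees(v[2]).round(2),np.abs(r.fun).mean().round(2))
for n in CC: print(n,W(v,[(*CC[n],0)]).round(4))
print('bluecap',pix2w(p,px([(139,454)]),.113,st).round(4))
print('ambercap',pix2w(p,px([(130,164)]),.103,st).round(4))
print('dropper',pix2w(p,px([(438,442)]),.075,st).round(4))
E
```

```text
[ 0.5099 -0.275   0.2414  0.0141] 13.83 0.4
orange [[ 0.5524 -0.2048  0.    ]]
white [[ 0.5801 -0.3175  0.    ]]
black [[ 0.4397 -0.2326  0.    ]]
blue [[ 0.4675 -0.3452  0.    ]]
bluecap [[ 0.4477 -0.2258  0.113 ]]
ambercap [[ 0.5507 -0.2009  0.103 ]]
dropper [[ 0.4735 -0.343   0.075 ]]
```

```bash
python3 - <<'E'
from h import *
go(.47,-.3362,.15)
p=read_camera('wrist'); save(p,'w2.png')
go(.47,-.3362,.15)
a=cv2.imread('pics/w1.png',0).astype(np.float32);b=cv2.imread('pics/w2.png',0).astype(np.float32)
print(cv2.phaseCorrelate(a[40:210,180:370].copy(),b[40:210,180:370].copy()))
E
```

```text
t 2.82 pos [ 0.4686 -0.2915  0.3495] yaw 13.78 tilt [-0.2 -0.1] turn 0.0 shift mm [ -9.2  43.8 199.5] w 0.997 F [-0.8 -0.4  0.8] q [-0.6  -0.03  1.66 -0.    1.5   0.73]
t 2.87 pos [ 0.4686 -0.2913  0.3495] yaw 13.78 tilt [-0.1 -0. ] turn 0.0 shift mm [ -9.3  43.9 199.5] w 1.0 F [-0.3 -0.4  0.2] q [-0.6  -0.03  1.66 -0.    1.5   0.73]
((-4.134163770619253, -3.8183115289982084), 0.8493200772338443)
```

```bash
python3 - <<'E'
from h import *
st=status.read_state(); p=read_camera('wrist')
px=lambda L:np.array(L,float)/3.5+[190,45]-.35+[-4.13,-3.82]
obs=px([(63,60),(273,60),(278,278),(78,278),(329,62),(545,62),(529,278),(329,278),(82,331),(280,331),(280,523),(86,523),(328,331),(527,331),(517,523),(330,523),(25,22),(580,22),(545,553),(65,553)])
def model(v):
    L=[]
    for n in CC: L+=quad(*CC[n],.046,v[3])
    return W(v,np.array(L+quad(0,0,.12,.016)))
r=least_squares(lambda v:(w2pix(p,model(v),st)-obs).ravel(),[.51,-.26,.24,.014],loss='soft_l1')
v=r.x; print(v.round(4),np.degrees(v[2]).round(2),np.abs(r.fun).mean().round(2))
for n in CC: print(n,W(v,[(*CC[n],0)]).round(4))
print('bluecap',pix2w(p,px([(139,454)]),.113,st).round(4))
print('ambercap',pix2w(p,px([(130,164)]),.103,st).round(4))
print('dropper',pix2w(p,px([(438,442)]),.075,st).round(4))
q=W(v,[(*CC['blue'],0)])[0]
E
```

```text
[ 0.5141 -0.2669  0.2398  0.0112] 13.74 0.46
orange [[ 0.5567 -0.1967  0.    ]]
white [[ 0.5843 -0.3094  0.    ]]
black [[ 0.444  -0.2243  0.    ]]
blue [[ 0.4716 -0.337   0.    ]]
bluecap [[ 0.4516 -0.2192  0.113 ]]
ambercap [[ 0.5542 -0.1946  0.103 ]]
dropper [[ 0.4777 -0.3353  0.075 ]]
```

```bash
python3 -c "
from h import *
go(.476,-.3335,.13,13.8)"
```

```text
t 2.92 pos [ 0.4687 -0.2912  0.3495] yaw 13.8 tilt [-0.1  0. ] turn 0.0 shift mm [ -3.   42.8 219.5] w 1.001 F [-0.7 -0.5  0.1] q [-0.6  -0.03  1.66 -0.    1.5   0.73]
```

Emit:
drive_tool([
  [0, 0, 0, -0.001, 0.015, 0.025, 0.7],
  [0, 0, 0, -0.001, 0.015, 0.035, 0.7],
  [0, 0, 0, -0.001, 0.013, 0.038, 0.7],
  [0, 0, 0, 0, 0, 0.04, 0.7],
  [0, 0, 0, 0, 0, 0.04, 0.7],
  [0, 0, 0, 0, 0, 0.041, 0.7],
  [0, 0, 0, 0, 0, 0, 0.7],
  [0, 0, 0, 0, 0, 0, 0.7],
])

```text
time: 3.58
tool_pos: [0.4743, -0.3316, 0.128]
tcp_rot: [-3.114, -0.378, 0.008]
wrist_force: [-0.1, -0.7, 0.2]
width: 0.703
grip_force: 0.0
```

```bash
python3 - <<'E'
from h import *
go(.476,-.3335,.027,13.8)
st=status.read_state(); p=read_camera('wrist'); save(p,'w3.png')
for n in ['dropper','bay_blue']: print([(round(d['score'],2),np.round(d['bbox']).tolist()) for d in masks_of(p,n)])
print(w2pix(p,[(.476,-.3335,.061),(.476,-.3335,.09),(.4707,-.3366,.014)],st).round(1))
E
```

```text
t 3.58 pos [ 0.4743 -0.3316  0.128 ] yaw 13.85 tilt [-5.4  4.1] turn 0.05 shift mm [  1.6   2.8 101. ] w 0.703 F [-0.1 -0.7  0.2] q [-0.65  0.15  1.89 -0.    1.11  0.68]
[(0.61, [270.0, 182.0, 302.0, 228.0])]
[(0.82, [237.0, 150.0, 336.0, 245.0])]
[[282.9 210.7]
 [283.  223.7]
 [284.6 200.6]]
```

View pics/w3.png

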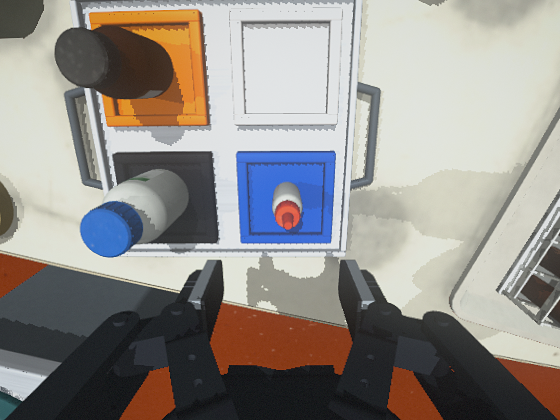

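The picture shows the dropper tip at (288,226), in the blue bay centred near (286,198) and between the open fingers, so I descend.

Emit:
drive_tool([
  [0, 0, 0, 0.001, 0.002, 0.03, 0.7],
  [0, 0, 0, 0, 0.001, 0.036, 0.7],
  [0, 0, 0, 0, 0, 0.025, 0.7],
  [0, 0, 0, 0, 0, 0.01, 0.7],
  [0, 0, 0, 0, 0, 0, 0.7],
  [0, 0, 0, 0, 0, 0, 0.6],
  [0, 0, 0, 0, 0, 0, 0.3],
  [0, 0, 0, 0, 0, 0, 0.2],
], force=25)

```text
time: 4.4
tool_pos: [0.4803, -0.3371, 0.0325]
tcp_rot: [3.115, 0.379, 0.006]
wrist_force: [0.4, -0.2, 0.2]
width: 0.331
grip_force: 0.0
```

Emit:
drive_tool([
  [0, 0, 0, 0, 0, 0, 0.15],
  [0, 0, 0, 0, 0, 0, 0.15],
  [0, 0, 0, 0, 0, 0, 0.15],
  [0, 0, 0, 0, 0, 0, 0.15],
])

```text
time: 4.73
tool_pos: [0.4803, -0.3369, 0.0325]
tcp_rot: [3.115, 0.379, 0.006]
wrist_force: [0.4, 0.2, 5.6]
width: 0.287
grip_force: 24.3
```

```bash
python3 -c "
from h import *
go(.5834,-.3089,.14,13.8); print(status.read_state()['grip_force'])"
```

```text
t 4.73 pos [ 0.4803 -0.3369  0.0325] yaw 13.89 tilt [ 4.  -2.9] turn 0.09 shift mm [ 107.2   -2.2 -107.2] w 0.287 F [0.4 0.2 5.6] q [-0.65  0.26  1.95  0.    0.92  0.67]
24.27286684513092
```

Emit:
drive_tool([
  [0, 0, 0, 0, 0, -0.015, 0.15],
  [0, 0, 0, 0, 0, -0.025, 0.15],
  [0, 0, 0, 0.01, 0, -0.02, 0.15],
  [0, 0, 0, 0.025, -0.001, 0, 0.15],
  [0, 0, 0, 0.03, -0.001, 0, 0.15],
  [0, 0, 0, 0.025, 0, 0, 0.15],
  [0, 0, 0, 0.015, 0, 0, 0.15],
  [0, 0, 0, 0.003, 0, 0, 0.15],
])

```text
time: 5.4
tool_pos: [0.5858, -0.3072, 0.0908]
tcp_rot: [3.117, 0.382, 0.005]
wrist_force: [-0.8, 0.3, -0.4]
width: 0.279
grip_force: 24.6
```

Emit:
drive_tool([
  [0, 0, 0, 0, 0, 0, 0.15],
  [0, 0, 0, 0, 0, 0, 0.15],
  [0, 0, 0, 0, 0, 0, 0.15],
])

```text
time: 5.65
tool_pos: [0.5815, -0.3079, 0.0895]
tcp_rot: [-3.118, -0.379, 0.001]
wrist_force: [0.4, 0.3, -0.5]
width: 0.281
grip_force: 24.6
```

```bash
python3 - <<'E'
from h import *
go(.585,-.309,.0335,13.8); print(status.read_state()['grip_force'])
E
```

```text
t 5.65 pos [ 0.5815 -0.3079  0.0895] yaw 13.86 tilt [-0.9  0.2] turn 0.06 shift mm [ 3.2  2.  56. ] w 0.281 F [ 0.4  0.3 -0.5] q [-0.52  0.32  1.75 -0.    1.07  0.8 ]
24.55344647169113
```

Emit:
drive_tool([
  [0, 0, 0, 0.001, 0.001, 0.018, 0.15],
  [0, 0, 0, 0.001, 0.001, 0.022, 0.15],
  [0, 0, 0, 0, 0, 0.01, 0.15],
  [0, 0, 0, 0, 0, 0.004, 0.15],
  [0, 0, 0, 0, 0, 0.001, 0.15],
  [0, 0, 0, 0, 0, 0, 0.15],
  [0, 0, 0, 0, 0, 0, 0.15],
])

```text
time: 6.23
tool_pos: [0.5856, -0.3097, 0.0357]
tcp_rot: [3.118, 0.379, 0.002]
wrist_force: [0.2, -0.3, 0.4]
width: 0.281
grip_force: 24.6
```

```bash
python3 - <<'E'
from h import *
go(.585,-.309,.0335,13.8); print(status.read_state()['grip_force'])
E
```

```text
t 6.23 pos [ 0.5856 -0.3097  0.0357] yaw 13.87 tilt [ 1.4 -0.9] turn 0.07 shift mm [-0.5 -0.8  2.2] w 0.281 F [ 0.2 -0.3  0.4] q [-0.52  0.38  1.78 -0.    0.98  0.8 ]
24.576802253723145
```

Emit:
drive_tool([
  [0, 0, 0, 0, 0, 0.001, 0.15],
  [0, 0, 0, 0, 0, 0.001, 0.15],
  [0, 0, 0, 0, 0, 0.0005, 0.15],
  [0, 0, 0, 0, 0, 0, 0.15],
  [0, 0, 0, 0, 0, 0, 0.35],
  [0, 0, 0, 0, 0, 0, 0.5],
  [0, 0, 0, 0, 0, 0, 0.65],
  [0, 0, 0, 0, 0, 0, 0.65],
])

```text
time: 6.9
tool_pos: [0.585, -0.3091, 0.032]
tcp_rot: [-3.118, -0.38, 0.0]
wrist_force: [-0.4, -0.3, 0.2]
width: 0.647
grip_force: 0.0
```

```bash
python3 - <<'E'
from h import *
go(.45,-.2175,.20,13.8)
E
```

```text
t 6.9 pos [ 0.585  -0.3091  0.032 ] yaw 13.89 tilt [-0.1  0.1] turn 0.09 shift mm [-109.3 -121.1 -168. ] w 0.647 F [-0.4 -0.3  0.2] q [-0.52  0.39  1.78  0.    0.97  0.8 ]
```

Emit:
drive_tool([
  [0, 0, 0, 0, 0, -0.02, 0.7],
  [0, 0, 0, 0, 0, -0.038, 0.8],
  [0, 0, 0, 0, 0, -0.038, 0.9],
  [0, 0, 0, -0.015, -0.015, -0.03, 1],
  [0, 0, 0, -0.025, -0.027, 0, 1],
  [0, 0, 0, -0.027, -0.03, 0, 1],
  [0, 0, 0, -0.025, -0.03, 0, 1],
  [0, 0, 0, -0.017, -0.019, 0, 1],
])

```text
time: 7.57
tool_pos: [0.4473, -0.2158, 0.1577]
tcp_rot: [-3.117, -0.38, 0.002]
wrist_force: [-0.7, 0.3, 0.3]
width: 0.999
grip_force: 0.0
```

Emit:
drive_tool([
  [0, 0, 0, 0, 0, 0, 1],
  [0, 0, 0, 0, 0, 0, 1],
  [0, 0, 0, 0, 0, 0, 1],
  [0, 0, 0, 0, 0, 0, 1],
])

```text
time: 7.9
tool_pos: [0.4514, -0.2186, 0.1586]
tcp_rot: [3.118, 0.38, 0.002]
wrist_force: [-0.0, -0.9, 0.2]
width: 1.006
grip_force: 0.0
```

```bash
python3 - <<'E'
from h import *
go(.45,-.2175,.047,13.8)
st=status.read_state(); p=read_camera('wrist'); save(p,'w4.png')
for n in ['bottle_blue','bottle_amber','dropper','bay_white','bay_blue']: print(n,[(round(d['score'],2),np.round(d['bbox']).tolist()) for d in masks_of(p,n)])
print(w2pix(p,[(.45,-.2175,.112),(.443,-.224,.014),(.554,-.194,.102),(.585,-.309,.09)],st).round(1))
E
```

```text
t 7.9 pos [ 0.4514 -0.2186  0.1586] yaw 13.88 tilt [ 1.2 -0.7] turn 0.08 shift mm [ -1.2  -1.5 111.6] w 1.006 F [-0.  -0.9  0.2] q [-0.5  -0.03  2.02 -0.    1.15  0.83]
bottle_blue [(0.55, [252.0, 167.0, 309.0, 250.0])]
bottle_amber [(0.85, [250.0, 43.0, 310.0, 105.0])]
dropper [(0.79, [389.0, 64.0, 451.0, 97.0])]
bay_white [(0.81, [353.0, 29.0, 456.0, 131.0])]
bay_blue [(0.76, [345.0, 148.0, 443.0, 237.0])]
[[277.8 222.5]
 [282.9 197. ]
 [280.9  71.6]
 [444.5  71.5]]
```

View pics/w4.png

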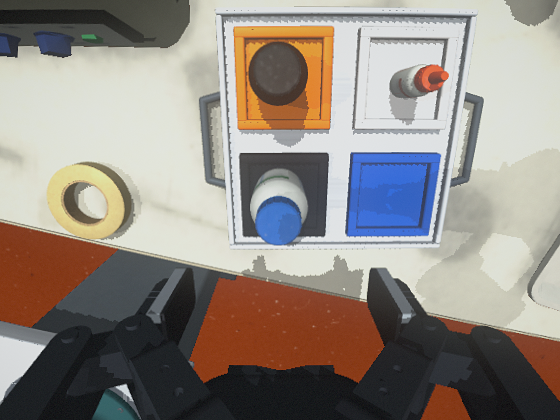

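The view shows the blue cap at (277,221), right where predicted, the dropper upright in the white bay (base near (403,85)), and amber at (278,72) in orange. I now descend on the blue bottle.

Emit:
drive_tool([
  [0, 0, 0, -0.001, 0, 0.02, 1],
  [0, 0, 0, 0, 0, 0.035, 1],
  [0, 0, 0, 0, 0, 0.032, 1],
  [0, 0, 0, 0, 0, 0.018, 1],
  [0, 0, 0, 0, 0, 0.008, 1],
  [0, 0, 0, 0, 0, 0, 1],
  [0, 0, 0, 0, 0, 0, 1],
  [0, 0, 0, 0, 0, 0, 0.8],
], force=30)

```text
time: 8.87
tool_pos: [0.4508, -0.2189, 0.0468]
tcp_rot: [3.117, 0.38, 0.004]
wrist_force: [-0.8, 0.3, -0.3]
width: 0.89
grip_force: 0.0
```

Emit:
drive_tool([
  [0, 0, 0, 0, 0, 0, 0.7],
  [0, 0, 0, 0, 0, 0, 0.6],
  [0, 0, 0, 0, 0, 0, 0.5],
  [0, 0, 0, 0, 0, 0, 0.45],
  [0, 0, 0, 0, 0, 0, 0.45],
  [0, 0, 0, 0, 0, 0, 0.45],
])

```text
time: 9.37
tool_pos: [0.4503, -0.218, 0.0469]
tcp_rot: [3.118, 0.379, 0.003]
wrist_force: [-1.2, 3.2, 6.6]
width: 0.519
grip_force: 27.9
```

```bash
python3 -c "
from h import *
go(.4707,-.3366,.15,13.8); print(status.read_state()['grip_force'])"
```

```text
t 9.37 pos [ 0.4503 -0.218   0.0469] yaw 13.87 tilt [2. 0.] turn 0.07 shift mm [  -8.3  120.1 -103. ] w 0.519 F [-1.2  3.2  6.6] q [-0.5   0.09  2.12  0.    0.93  0.83]
27.89017741160933
```

```bash
python3 - <<'E'
from h import *
a=read_camera('wrist'); b=read_camera('scene')
A=a['color'][130:420,140:420,::-1]; B=b['color'][190:310,220:400,::-1]
A=cv2.resize(A,(400,414)); B=cv2.resize(B,(400,267),interpolation=cv2.INTER_CUBIC)
B=cv2.copyMakeBorder(B,0,414-267,0,0,cv2.BORDER_CONSTANT)
cv2.imwrite('pics/g1.png',np.hstack([A,B]))
E
```

```text
(no output)
```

View pics/g1.png

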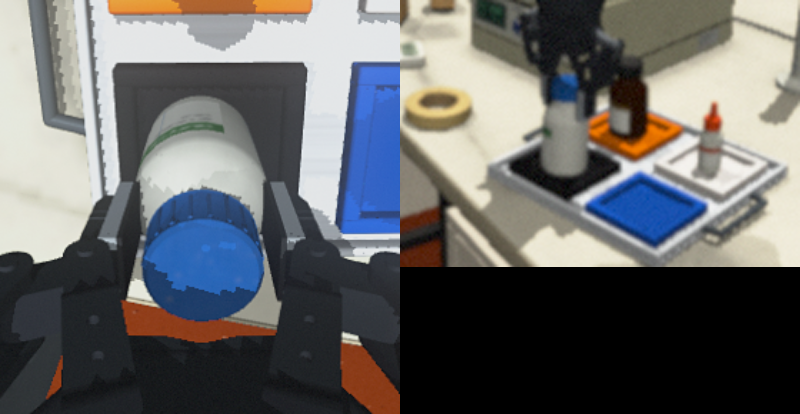

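```bash
python3 - <<'E'
from h import *
st=status.read_state(); a=read_camera('wrist'); b=read_camera('scene')
M=R.from_rotvec(st['tcp_rot']).as_matrix()
for z in (.05,.06,.07,.08):
    for s in (-1,1):
        X=st['tool_pos']+M[:,1]*s*.026; X[2]=z
        print(z,s,'wrist crop',((w2pix(a,X,st)[0]-[140,130])*[400/280,414/290]).round(0),'scene crop',((w2pix(b,X)[0]-[220,190])*[400/180,267/120]).round(0)+[400,0])
E
```

```text
0.05 -1 wrist crop [138. 172.] scene crop [549. 122.]
0.05 1 wrist crop [261. 172.] scene crop [583. 138.]
0.06 -1 wrist crop [134. 183.] scene crop [549. 115.]
0.06 1 wrist crop [264. 183.] scene crop [584. 130.]
0.07 -1 wrist crop [131. 195.] scene crop [550. 107.]
0.07 1 wrist crop [268. 195.] scene crop [584. 122.]
0.08 -1 wrist crop [126. 209.] scene crop [550.  99.]
0.08 1 wrist crop [272. 209.] scene crop [584. 114.]
```

```bash
python3 - <<'E'
from h import *
p=read_camera('wrist'); m=np.array(p['mount']); print(m.round(3).tolist(), np.array(p['intrinsics'])[0])
def f(L,Rr,sep):
    n=cv2.undistortPoints(np.array([L,Rr],float).reshape(-1,1,2),np.array(p['intrinsics']),np.array(p['D'])).reshape(-1,2)
    d=np.c_[n[:,0],-n[:,1],-np.ones(2)]; d=d@m[:3,:3].T; 
    k=sep/np.linalg.norm(d[0]-d[1]); return (m[:3,3]+d*k).round(4).tolist()
g=lambda u,v:(u*.7+140,v*.7005+130)
print('f=1',f((188,268),(371,268),.085)); print('f=.7',f((220,262),(342,262),.0595))
print('grip',f(g(136,182),g(264,182),.044),f(g(136,182),g(264,182),.052))
E
```

```text
[[0.002, 0.948, 0.318, 0.082], [1.0, -0.002, -0.001, 0.001], [-0.0, 0.318, -0.948, -0.169], [0.0, 0.0, 0.0, 1.0]] [304.40310384   0.         280.69209896]
f=1 [[0.0113, -0.0423, -0.0445], [0.0114, 0.0427, -0.0445]]
f=.7 [[0.0105, -0.0289, -0.037], [0.0106, 0.0306, -0.0371]]
grip [[0.012, -0.0216, -0.0353], [0.0121, 0.0224, -0.0353]] [[-0.0007, -0.0257, -0.011], [-0.0006, 0.0263, -0.011]]
```

The tips are only 44 mm apart: they grip the shoulder, not the body, about 35 mm above the reported TCP. A better hold is on the straight 36 mm cap, with the tips near z = 0.096, so I re-grip there.

Emit:
drive_tool([
  [0, 0, 0, 0, 0, 0, 0.6],
  [0, 0, 0, 0, 0, 0, 0.7],
  [0, 0, 0, 0, 0, -0.008, 0.7],
  [0, 0, 0, 0, 0, -0.008, 0.7],
  [0, 0, 0, 0, 0, 0, 0.7],
  [0, 0, 0, 0, 0, 0, 0.6],
  [0, 0, 0, 0, 0, 0, 0.5],
  [0, 0, 0, 0, 0, 0, 0.4],
], force=40)

```text
time: 10.28
tool_pos: [0.4493, -0.2181, 0.0612]
tcp_rot: [-3.119, -0.38, -0.0]
wrist_force: [-0.9, 0.9, 2.5]
width: 0.409
grip_force: 37.3
```

Emit:
drive_tool([
  [0, 0, 0, 0, 0, 0, 0.35],
  [0, 0, 0, 0, 0, 0, 0.3],
  [0, 0, 0, 0, 0, 0, 0.3],
  [0, 0, 0, 0, 0, 0, 0.3],
])

```text
time: 10.62
tool_pos: [0.4493, -0.2181, 0.0612]
tcp_rot: [-3.119, -0.38, -0.0]
wrist_force: [-0.5, 0.9, 4.7]
width: 0.411
grip_force: 39.6
```

```bash
python3 - <<'E'
from h import *
go(.4707,-.3366,.15,13.8); print(status.read_state()['grip_force'])
a=read_camera('wrist'); cv2.imwrite('pics/g2.png',cv2.resize(a['color'][130:420,140:420,::-1],(400,414)))
E
```

```text
t 10.62 pos [ 0.4493 -0.2181  0.0612] yaw 13.89 tilt [0. 0.] turn 0.09 shift mm [ -7.5 120.2 -88.8] w 0.411 F [-0.5  0.9  4.7] q [-0.5   0.07  2.11  0.    0.96  0.83]
39.570908621068384
```

View pics/g2.png

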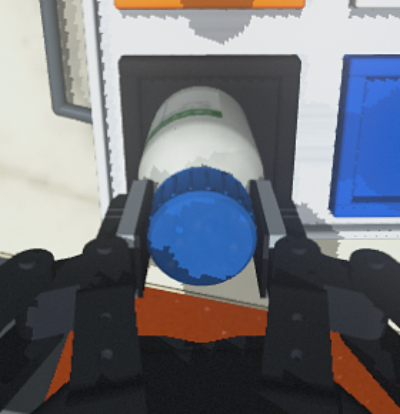

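Emit:
drive_tool([
  [0, 0, 0, 0, 0, -0.008, 0.3],
  [0, 0, 0, 0, 0, -0.016, 0.3],
  [0, 0, 0, 0, 0.004, -0.012, 0.3],
  [0, 0, 0, -0.001, 0.012, -0.006, 0.3],
  [0, 0, 0, -0.002, 0.02, 0, 0.3],
  [0, 0, 0, -0.002, 0.024, 0, 0.3],
  [0, 0, 0, -0.001, 0.024, 0, 0.3],
  [0, 0, 0, -0.001, 0.018, 0, 0.3],
])

```text
time: 11.33
tool_pos: [0.4674, -0.3217, 0.1034]
tcp_rot: [3.117, 0.379, 0.001]
wrist_force: [-0.6, 0.5, -1.6]
width: 0.412
grip_force: 40.2
```

Emit:
drive_tool([
  [0, 0, 0, 0, 0.012, 0, 0.3],
  [0, 0, 0, 0, 0.006, 0, 0.3],
  [0, 0, 0, 0, 0, 0, 0.3],
  [0, 0, 0, 0, 0, 0, 0.3],
  [0, 0, 0, 0, 0, 0, 0.3],
  [0, 0, 0, 0, 0, 0, 0.3],
])

```text
time: 11.83
tool_pos: [0.471, -0.3352, 0.1029]
tcp_rot: [-3.118, -0.381, 0.001]
wrist_force: [0.2, 0.0, -2.1]
width: 0.411
grip_force: 40.2
```

```bash
python3 - <<'E'
from h import *
go(.4707,-.3366,.0612,13.8); print(status.read_state()['grip_force'])
st=status.read_state(); p=read_camera('wrist'); save(p,'w5.png')
for n in ['bottle_blue','bay_blue','bay_orange']: print(n,[(round(d['score'],2),np.round(d['bbox']).tolist()) for d in masks_of(p,n)])
print(w2pix(p,[*W([.4707,-.3366,np.radians(13.8)],quad(0,0,.046,.014)),*W([.5557,-.1962,np.radians(13.8)],quad(0,0,.046,.014))],st).round(1).tolist())
cv2.imwrite('pics/w5c.png',cv2.resize(p['color'][20:300,180:440,::-1],None,fx=2.1,fy=2.1,interpolation=cv2.INTER_CUBIC))
E
```

```text
t 11.83 pos [ 0.471  -0.3352  0.1029] yaw 13.94 tilt [-0.5  0.6] turn 0.14 shift mm [-0.6  1.3 41.7] w 0.411 F [ 0.2  0.  -2.1] q [-0.66  0.17  1.92  0.    1.06  0.67]
40.17364022330824
bottle_blue [(0.77, [237.0, 186.0, 326.0, 332.0])]
bay_blue [(0.66, [228.0, 152.0, 338.0, 250.0])]
bay_orange [(0.63, [63.0, 2.0, 201.0, 123.0])]
[[227.1, 152.8], [336.1, 153.2], [330.1, 251.7], [232.2, 251.3], [65.8, -2.0], [187.3, -4.9], [196.5, 123.4], [86.8, 124.0]]
```

View pics/w5c.png

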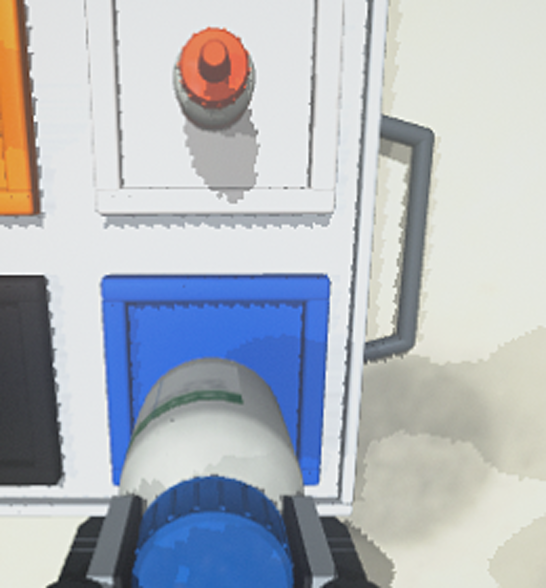

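Emit:
drive_tool([
  [0, 0, 0, 0, 0.001, 0.01, 0.3],
  [0, 0, 0, 0, 0.001, 0.014, 0.3],
  [0, 0, 0, 0, 0, 0.01, 0.3],
  [0, 0, 0, 0, 0, 0.004, 0.3],
  [0, 0, 0, 0, 0, 0.002, 0.3],
  [0, 0, 0, 0, 0, 0, 0.3],
  [0, 0, 0, 0, 0, 0, 0.3],
  [0, 0, 0, 0, 0, 0, 0.3],
])

```text
time: 12.7
tool_pos: [0.4723, -0.3386, 0.0637]
tcp_rot: [3.118, 0.38, 0.001]
wrist_force: [0.9, 0.5, -0.5]
width: 0.41
grip_force: 40.2
```

```bash
python3 - <<'E'
from h import *
go(.4713,-.3375,.0612,13.8); print(status.read_state()['grip_force'])
E
```

```text
t 12.7 pos [ 0.4723 -0.3386  0.0637] yaw 13.89 tilt [ 1.  -0.8] turn 0.09 shift mm [-0.7 -1.3  2.5] w 0.41 F [ 0.9  0.5 -0.5] q [-0.66  0.21  1.94  0.    0.98  0.66]
40.19404627480043
```

Emit:
drive_tool([
  [0, 0, 0, -0.0005, -0.001, 0.001, 0.3],
  [0, 0, 0, 0, 0, 0.001, 0.3],
  [0, 0, 0, 0, 0, 0, 0.3],
  [0, 0, 0, 0, 0, 0, 0.3],
  [0, 0, 0, 0, 0, 0, 0.45],
  [0, 0, 0, 0, 0, 0, 0.55],
  [0, 0, 0, 0, 0, 0, 0.65],
  [0, 0, 0, 0, 0, 0, 0.65],
])

```text
time: 13.37
tool_pos: [0.4712, -0.3375, 0.0613]
tcp_rot: [3.118, 0.38, 0.0]
wrist_force: [-0.2, -0.3, -0.5]
width: 0.648
grip_force: 0.0
```

Emit:
drive_tool([
  [0, 0, 0, 0, 0, -0.02, 0.7],
  [0, 0, 0, 0, 0, -0.035, 0.7],
  [0, 0, 0, 0, 0, -0.035, 0.7],
  [0, 0, 0, 0, 0, -0.025, 0.7],
  [0, 0, 0, 0, 0, 0, 0.7],
  [0, 0, 0, 0, 0, 0, 0.7],
  [0, 0, 0, 0, 0, 0, 0.7],
])

```text
time: 13.95
tool_pos: [0.4706, -0.337, 0.1755]
tcp_rot: [-3.118, -0.38, 0.001]
wrist_force: [1.1, 0.5, -0.4]
width: 0.698
grip_force: 0.0
```

```bash
python3 - <<'E'
from h import *
go(.554,-.194,.18,13.8)
st=status.read_state(); p=read_camera('wrist'); save(p,'w6.png')
cv2.imwrite('pics/w6c.png',cv2.resize(p['color'][0:300,80:440,::-1],None,fx=2,fy=2,interpolation=cv2.INTER_CUBIC))
print(w2pix(p,[(.4713,-.3375,.112),(.4713,-.3375,.007),(.554,-.194,.102)],st).round(1).tolist())
for n in ['bottle_blue','bottle_amber']: print(n,[(round(d['score'],2),np.round(d['bbox']).tolist()) for d in masks_of(p,n)])
E
```

```text
t 13.95 pos [ 0.4706 -0.337   0.1755] yaw 13.89 tilt [-0.6  0.5] turn 0.09 shift mm [ 115.1 -119.    -4.5] w 0.698 F [ 1.1  0.5 -0.4] q [-0.66  0.1   1.85 -0.    1.19  0.66]
[[280.6, 213.1], [280.7, 182.5], [118.3, 60.9]]
bottle_blue [(0.73, [254.0, 163.0, 310.0, 235.0])]
bottle_amber [(0.56, [92.0, 31.0, 183.0, 96.0])]
```

View pics/w6c.png

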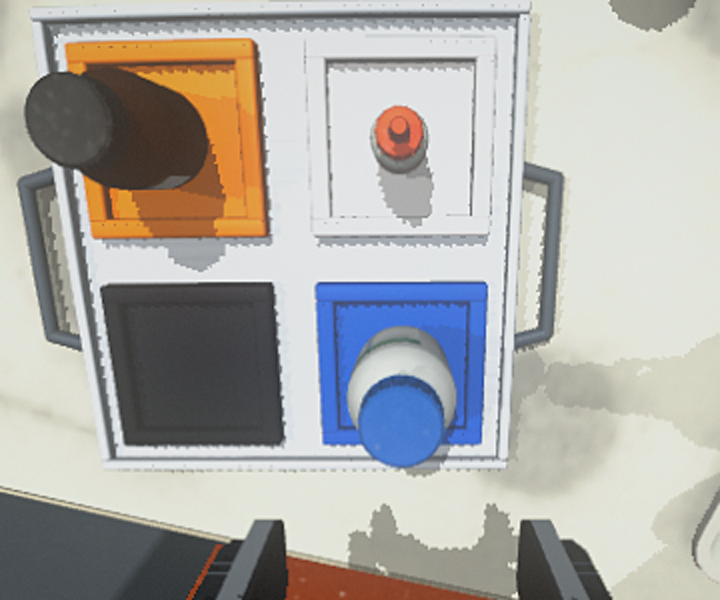

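```bash
python3 - <<'E'
from h import *
st=status.read_state(); p=read_camera('wrist'); g=cv2.cvtColor(p['color'],cv2.COLOR_RGB2HSV)
print(pix2w(p,[(114,60)],.102,st).round(4))
m=((g[...,0]>100)&(g[...,0]<125)&(g[...,1]>150)).astype(np.uint8)
for n in ['orange','white','black','blue']:
    print(n,w2pix(p,W([.5132,-.2665,np.radians(13.8)],quad(*CC[n],.046,.014)),st).round(0).tolist())
for n,q in dict(orange=[(65,42),(255,40),(268,237),(92,237)],black=[(101,284),(273,284),(283,443),(115,445)],blue=[(316,284),(487,284),(483,443),(322,443)]).items():
    w=pix2w(p,np.array(q)/2+[80,0],.014,st); print(n,w.mean(0).round(4))
go(.554,-.194,.17,13.8)
E
```

```text
[[ 0.5529 -0.1909  0.102 ]]
orange [[113.0, 20.0], [208.0, 19.0], [214.0, 118.0], [127.0, 119.0]]
white [[233.0, 19.0], [330.0, 19.0], [325.0, 119.0], [237.0, 118.0]]
black [[130.0, 142.0], [215.0, 142.0], [220.0, 222.0], [142.0, 222.0]]
blue [[238.0, 142.0], [324.0, 142.0], [320.0, 223.0], [241.0, 222.0]]
orange [ 0.5551 -0.1959  0.014 ]
black [ 0.4428 -0.2235  0.014 ]
blue [ 0.4713 -0.3367  0.014 ]
t 14.15 pos [ 0.4699 -0.3365  0.174 ] yaw 13.89 tilt [-2.8  2.2] turn 0.09 shift mm [ 115.6 -118.3    4.1] w 0.7 F [ 0.4 -0.7  0. ] q [-0.66  0.11  1.85 -0.    1.19  0.66]
```

Emit:
drive_tool([
  [0, 0, 0, 0.008, -0.008, 0, 0.8],
  [0, 0, 0, 0.018, -0.018, 0, 0.8],
  [0, 0, 0, 0.025, -0.025, 0, 0.8],
  [0, 0, 0, 0.027, -0.028, 0, 0.8],
  [0, 0, 0, 0.022, -0.024, 0, 0.8],
  [0, 0, 0, 0.012, -0.012, 0, 0.8],
  [0, 0, 0, 0.003, -0.004, 0, 0.8],
  [0, 0, 0, 0, 0, 0, 0.8],
])

```text
time: 14.82
tool_pos: [0.5544, -0.1922, 0.1754]
tcp_rot: [-3.117, -0.384, 0.002]
wrist_force: [0.6, 0.3, -0.5]
width: 0.801
grip_force: 0.0
```

Emit:
drive_tool([
  [0, 0, 0, 0, 0, 0, 0.8],
  [0, 0, 0, 0, 0, 0, 0.8],
  [0, 0, 0, 0, 0, 0, 0.8],
])

```text
time: 15.07
tool_pos: [0.5535, -0.1952, 0.1759]
tcp_rot: [3.119, 0.377, -0.001]
wrist_force: [0.3, 0.4, -0.3]
width: 0.799
grip_force: 0.0
```

```bash
python3 - <<'E'
from h import *
go(.5535,-.193,.057,13.8)
st=status.read_state(); p=read_camera('wrist'); save(p,'w7.png')
d=masks_of(p,'bottle_amber'); print([(round(x['score'],2),x['bbox']) for x in d])
# cap: dark pixels ; print ellipse of the top of the dark blob
g=cv2.cvtColor(p['color'],cv2.COLOR_RGB2HSV); 
print(w2pix(p,[(.5535,-.193,.102),(.5535,-.193,.007)],st).round(1).tolist())
c=w2pix(p,[(.5535,-.193,.102)],st)[0].astype(int)
for v in range(c[1]-40,c[1]+41,8): print(v,[int(x) for x in p['color'][v,c[0]-48:c[0]+49:6].sum(1)//3])
E
```

```text
t 15.07 pos [ 0.5535 -0.1952  0.1759] yaw 13.8 tilt [-0.4 -0.1] turn 0.0 shift mm [  0.6  -2.1 118.9] w 0.799 F [ 0.3  0.4 -0.3] q [-0.38  0.12  1.83 -0.    1.19  0.95]
[(0.95, [254.2, 157.6, 301.3, 228.3])]
[[277.3, 209.0], [278.1, 182.4]]
168 [216, 216, 137, 132, 133, 102, 141, 63, 65, 64, 66, 120, 132, 132, 137, 141, 219]
176 [225, 219, 134, 135, 132, 63, 67, 66, 67, 68, 65, 64, 131, 132, 137, 134, 221]
184 [224, 216, 144, 137, 89, 64, 66, 66, 65, 64, 65, 66, 129, 131, 121, 133, 215]
192 [224, 221, 151, 138, 63, 66, 65, 74, 74, 71, 58, 64, 85, 128, 101, 134, 213]
200 [223, 219, 172, 137, 75, 74, 78, 86, 80, 79, 74, 62, 86, 131, 87, 134, 214]
208 [224, 215, 163, 137, 129, 79, 80, 84, 79, 78, 80, 62, 100, 134, 91, 136, 212]
216 [217, 155, 229, 138, 139, 73, 81, 81, 78, 78, 80, 101, 135, 136, 137, 138, 214]
224 [215, 155, 222, 222, 223, 222, 212, 79, 79, 78, 156, 154, 222, 221, 221, 223, 221]
232 [168, 117, 223, 221, 222, 222, 221, 222, 222, 226, 221, 221, 221, 222, 222, 221, 221]
240 [182, 107, 223, 60, 59, 60, 57, 55, 53, 55, 56, 58, 58, 58, 61, 56, 218]
248 [180, 126, 223, 64, 61, 60, 58, 58, 56, 55, 58, 55, 59, 59, 60, 60, 221]
```

Emit:
drive_tool([
  [0, 0, 0, 0, -0.001, 0.02, 0.8],
  [0, 0, 0, 0, -0.001, 0.035, 0.8],
  [0, 0, 0, 0, 0, 0.035, 0.8],
  [0, 0, 0, 0, 0, 0.02, 0.8],
  [0, 0, 0, 0, 0, 0.009, 0.8],
  [0, 0, 0, 0, 0, 0, 0.8],
  [0, 0, 0, 0, 0, 0, 0.7],
  [0, 0, 0, 0, 0, 0, 0.6],
], force=40)

```text
time: 15.83
tool_pos: [0.5553, -0.1932, 0.0592]
tcp_rot: [3.117, 0.379, 0.005]
wrist_force: [-0.3, 0.1, -0.2]
width: 0.604
grip_force: 0.0
```

Emit:
drive_tool([
  [0, 0, 0, 0, 0, 0, 0.5],
  [0, 0, 0, 0, 0, 0, 0.4],
  [0, 0, 0, 0, 0, 0, 0.3],
  [0, 0, 0, 0, 0, 0, 0.2],
  [0, 0, 0, 0, 0, 0, 0.2],
  [0, 0, 0, 0, 0, 0, 0.2],
])

```text
time: 16.33
tool_pos: [0.5552, -0.1926, 0.0592]
tcp_rot: [3.117, 0.38, 0.005]
wrist_force: [-0.5, 1.6, 6.5]
width: 0.376
grip_force: 39.3
```

```bash
python3 -c "
from h import *
go(.443,-.2237,.10,13.8)"
```

```text
t 16.33 pos [ 0.5552 -0.1926  0.0592] yaw 13.9 tilt [ 3.4 -1. ] turn 0.1 shift mm [-116.3    3.5  -41.1] w 0.376 F [-0.5  1.6  6.5] q [-0.38  0.23  1.93  0.    0.98  0.95]
```

Emit:
drive_tool([
  [0, 0, 0, 0, 0, -0.008, 0.2],
  [0, 0, 0, 0, 0, -0.016, 0.2],
  [0, 0, 0, -0.004, 0, -0.012, 0.2],
  [0, 0, 0, -0.012, 0.001, -0.006, 0.2],
  [0, 0, 0, -0.02, 0.001, 0, 0.2],
  [0, 0, 0, -0.023, 0.001, 0, 0.2],
  [0, 0, 0, -0.022, 0, 0, 0.2],
  [0, 0, 0, -0.018, 0, 0, 0.2],
])

```text
time: 17.0
tool_pos: [0.4555, -0.2191, 0.0989]
tcp_rot: [-3.118, -0.38, 0.002]
wrist_force: [-0.6, -0.6, -2.3]
width: 0.381
grip_force: 39.9
```

Emit:
drive_tool([
  [0, 0, 0, -0.011, 0, 0, 0.2],
  [0, 0, 0, -0.005, 0, 0, 0.2],
  [0, 0, 0, 0, 0, 0, 0.2],
  [0, 0, 0, 0, 0, 0, 0.2],
  [0, 0, 0, 0, 0, 0, 0.2],
  [0, 0, 0, 0, 0, 0, 0.2],
])

```text
time: 17.5
tool_pos: [0.4436, -0.2228, 0.0993]
tcp_rot: [3.118, 0.381, 0.001]
wrist_force: [-0.0, -0.1, -1.8]
width: 0.377
grip_force: 39.9
```

```bash
python3 - <<'E'
from h import *
go(.4445,-.2233,.0592,13.8)
st=status.read_state(); p=read_camera('wrist'); save(p,'w8.png')
for n in ['bottle_amber','bay_black']: print([(round(x['score'],2),x['bbox']) for x in masks_of(p,n)])
print(w2pix(p,W([.443,-.2237,np.radians(13.8)],quad(0,0,.046,.014)),st).round(0).tolist(),st['grip_force'])
E
```

```text
t 17.5 pos [ 0.4436 -0.2228  0.0993] yaw 13.92 tilt [ 0.7 -0.2] turn 0.12 shift mm [ 0.7  0.7 40.1] w 0.377 F [-0.  -0.1 -1.8] q [-0.52  0.02  2.09  0.    1.03  0.81]
[(0.67, [242.9, 186.7, 320.1, 318.9])]
[(0.95, [224.8, 147.6, 338.3, 252.3]), (0.22, [413.0, 36.6, 503.6, 84.9])]
[[226.0, 154.0], [336.0, 154.0], [330.0, 254.0], [231.0, 253.0]] 39.92587387561798
```

Emit:
drive_tool([
  [0, 0, 0, 0.001, 0.001, 0.01, 0.2],
  [0, 0, 0, 0, 0, 0.014, 0.2],
  [0, 0, 0, 0, 0, 0.009, 0.2],
  [0, 0, 0, 0, 0, 0.004, 0.2],
  [0, 0, 0, 0, 0, 0.001, 0.2],
  [0, 0, 0, 0, 0, 0, 0.2],
  [0, 0, 0, 0, 0, 0, 0.2],
])

```text
time: 18.23
tool_pos: [0.4442, -0.2237, 0.0613]
tcp_rot: [3.118, 0.38, 0.001]
wrist_force: [0.3, -0.5, -1.2]
width: 0.381
grip_force: 40.0
```

```bash
python3 - <<'E'
from h import *
go(.4445,-.2233,.0592,13.8)
E
```

```text
t 18.23 pos [ 0.4442 -0.2237  0.0613] yaw 13.89 tilt [ 0.4 -0.2] turn 0.09 shift mm [ 0.4 -0.3  2.1] w 0.381 F [ 0.3 -0.5 -1.2] q [-0.52  0.07  2.12 -0.    0.96  0.81]
```

Emit:
drive_tool([
  [0, 0, 0, 0, 0, 0.001, 0.2],
  [0, 0, 0, 0, 0, 0.001, 0.2],
  [0, 0, 0, 0, 0, 0, 0.2],
  [0, 0, 0, 0, 0, 0, 0.2],
  [0, 0, 0, 0, 0, 0, 0.4],
  [0, 0, 0, 0, 0, 0, 0.55],
  [0, 0, 0, 0, 0, 0, 0.65],
  [0, 0, 0, 0, 0, 0, 0.65],
])

```text
time: 18.9
tool_pos: [0.4441, -0.2236, 0.0593]
tcp_rot: [3.118, 0.38, 0.001]
wrist_force: [-0.3, 0.6, -0.4]
width: 0.647
grip_force: 0.0
```

Emit:
drive_tool([
  [0, 0, 0, 0, 0, -0.02, 0.7],
  [0, 0, 0, 0, 0, -0.035, 0.7],
  [0, 0, 0, 0, 0, -0.035, 0.7],
  [0, 0, 0, 0.005, 0.005, -0.025, 0.7],
  [0, 0, 0, 0.02, 0.02, 0, 0.7],
  [0, 0, 0, 0.028, 0.028, 0, 0.7],
  [0, 0, 0, 0.028, 0.028, 0, 0.7],
  [0, 0, 0, 0.02, 0.02, 0, 0.7],
])

```text
time: 19.57
tool_pos: [0.5688, -0.299, 0.1748]
tcp_rot: [3.117, 0.38, 0.003]
wrist_force: [-0.8, 0.4, 0.4]
width: 0.702
grip_force: 0.0
```

Emit:
drive_tool([
  [0, 0, 0, 0.012, 0.012, 0, 0.7],
  [0, 0, 0, 0.003, 0.003, 0, 0.7],
  [0, 0, 0, 0, 0, 0, 0.7],
  [0, 0, 0, 0, 0, 0, 0.7],
  [0, 0, 0, 0, 0, 0, 0.7],
  [0, 0, 0, 0, 0, 0, 0.7],
])

```text
time: 20.07
tool_pos: [0.5834, -0.3076, 0.1742]
tcp_rot: [-3.118, -0.38, 0.001]
wrist_force: [-0.3, 0.0, -0.8]
width: 0.694
grip_force: 0.0
```

```bash
python3 - <<'E'
from h import *
go(.585,-.309,.032,13.8)
st=status.read_state(); p=read_camera('wrist'); save(p,'w9.png')
for n in ['dropper','bottle_amber','bottle_blue']: print(n,[(round(x['score'],2),np.round(x['bbox'])) for x in masks_of(p,n)])
g=cv2.cvtColor(p['color'],cv2.COLOR_RGB2HSV); m=((g[...,0]<14)&(g[...,1]>150)&(g[...,2]>120)).astype(np.uint8)
m[:, :230]=0; m[:,340:]=0; m[250:]=0
n,l,s,c=cv2.connectedComponentsWithStats(m)
for i in range(1,n):
    if s[i,4]>50: print(s[i],c[i].round(1),pix2w(p,[c[i]],.072,st).round(4))
print(w2pix(p,[(.585,-.309,.09),(.585,-.309,.062),(.583,-.309,.062)],st).round(1).tolist())
p6=cv2.imread('pics/w6.png')
E
```

```text
t 20.07 pos [ 0.5834 -0.3076  0.1742] yaw 13.9 tilt [-0.4  0.3] turn 0.1 shift mm [  1.3   1.8 142.2] w 0.694 F [-0.3  0.  -0.8] q [-0.52  0.25  1.67  0.    1.22  0.81]
dropper [(0.87, array([266., 174., 294., 212.]))]
bottle_amber [(0.77, array([145., 254., 200., 320.]))]
bottle_blue [(0.84, array([257., 257., 306., 350.]))]
[271 193  20  17 173] [280.9 199.7] [[ 0.5837 -0.3085  0.072 ]]
[[281.9, 204.5], [281.8, 195.6], [281.3, 197.5]]
```

Emit:
drive_tool([
  [0, 0, 0, -0.001, 0.001, 0.02, 0.7],
  [0, 0, 0, -0.001, 0, 0.035, 0.7],
  [0, 0, 0, 0, 0, 0.037, 0.7],
  [0, 0, 0, 0, 0, 0.03, 0.7],
  [0, 0, 0, 0, 0, 0.014, 0.7],
  [0, 0, 0, 0, 0, 0.007, 0.7],
  [0, 0, 0, 0, 0, 0, 0.6],
  [0, 0, 0, 0, 0, 0, 0.5],
], force=25)

```text
time: 20.93
tool_pos: [0.5837, -0.3104, 0.0326]
tcp_rot: [3.117, 0.38, 0.003]
wrist_force: [0.5, 0.2, -0.1]
width: 0.503
grip_force: 0.0
```

Emit:
drive_tool([
  [0, 0, 0, 0, 0, 0, 0.4],
  [0, 0, 0, 0, 0, 0, 0.3],
  [0, 0, 0, 0, 0, 0, 0.2],
  [0, 0, 0, 0, 0, 0, 0.15],
  [0, 0, 0, 0, 0, 0, 0.15],
])

```text
time: 21.35
tool_pos: [0.5845, -0.3107, 0.0338]
tcp_rot: [3.116, 0.379, 0.006]
wrist_force: [-0.0, 0.7, 7.5]
width: 0.276
grip_force: 24.5
```

```bash
python3 - <<'E'
from h import *
go(.5557,-.1962,.08,13.8); print(status.read_state()['grip_force'])
E
```

```text
t 21.35 pos [ 0.5845 -0.3107  0.0338] yaw 13.89 tilt [ 3.9 -2.2] turn 0.09 shift mm [  -0.5 -117.9  -46.6] w 0.276 F [-0.   0.7  7.5] q [-0.53  0.38  1.78  0.    0.97  0.8 ]
24.506239593029022
```

Emit:
drive_tool([
  [0, 0, 0, 0, 0, -0.01, 0.15],
  [0, 0, 0, 0, 0, -0.018, 0.15],
  [0, 0, 0, 0, -0.004, -0.012, 0.15],
  [0, 0, 0, 0, -0.013, -0.006, 0.15],
  [0, 0, 0, 0, -0.021, 0, 0.15],
  [0, 0, 0, 0, -0.024, 0, 0.15],
  [0, 0, 0, 0, -0.022, 0, 0.15],
  [0, 0, 0, 0, -0.018, 0, 0.15],
])

```text
time: 22.02
tool_pos: [0.557, -0.2083, 0.0771]
tcp_rot: [-3.118, -0.38, 0.001]
wrist_force: [-0.5, 0.2, 0.4]
width: 0.274
grip_force: 24.5
```

Emit:
drive_tool([
  [0, 0, 0, 0.001, -0.011, 0, 0.15],
  [0, 0, 0, 0, -0.005, 0, 0.15],
  [0, 0, 0, 0, 0, 0, 0.15],
  [0, 0, 0, 0, 0, 0, 0.15],
  [0, 0, 0, 0, 0, 0, 0.15],
  [0, 0, 0, 0, 0, 0, 0.15],
])

```text
time: 22.52
tool_pos: [0.5557, -0.1959, 0.0772]
tcp_rot: [3.118, 0.378, 0.001]
wrist_force: [-0.1, 0.5, 0.9]
width: 0.275
grip_force: 24.5
```

```bash
python3 - <<'E'
from h import *
go(.5575,-.1958,.0335,13.8); st=status.read_state(); print(st['grip_force'])
p=read_camera('wrist'); save(p,'w10.png')
g=cv2.cvtColor(p['color'],cv2.COLOR_RGB2HSV)
for n in ['dropper','bay_orange']: print(n,[(round(x['score'],2),np.round(x['bbox'])) for x in masks_of(p,n)])
print(w2pix(p,W([.5557,-.1962,np.radians(13.8)],quad(0,0,.046,.014)),st).round(0).tolist())
E
```

```text
t 22.52 pos [ 0.5557 -0.1959  0.0772] yaw 13.84 tilt [ 0.4 -0.4] turn 0.04 shift mm [ 1.8  0.4 43.7] w 0.275 F [-0.1  0.5  0.9] q [-0.38  0.21  1.91 -0.    1.01  0.95]
24.527472853660583
dropper [(0.83, array([255., 222., 305., 320.])), (0.59, array([397., 304., 444., 366.]))]
bay_orange [(0.63, array([218., 156., 340., 265.]))]
[[220.0, 157.0], [340.0, 157.0], [334.0, 265.0], [227.0, 264.0]]
```

Emit:
drive_tool([
  [0, 0, 0, 0.001, 0, 0.012, 0.15],
  [0, 0, 0, 0.001, 0, 0.015, 0.15],
  [0, 0, 0, 0, 0, 0.009, 0.15],
  [0, 0, 0, 0, 0, 0.004, 0.15],
  [0, 0, 0, 0, 0, 0.001, 0.15],
  [0, 0, 0, 0, 0, 0, 0.15],
  [0, 0, 0, 0, 0, 0, 0.15],
])

```text
time: 23.25
tool_pos: [0.5576, -0.1946, 0.0364]
tcp_rot: [3.118, 0.38, 0.001]
wrist_force: [0.7, -0.5, -0.3]
width: 0.279
grip_force: 24.5
```

```bash
python3 - <<'E'
from h import *
go(.5575,-.1958,.0332,13.8)
E
```

```text
t 23.25 pos [ 0.5576 -0.1946  0.0364] yaw 13.89 tilt [ 0.6 -0.2] turn 0.09 shift mm [-0.4  1.1  3.2] w 0.279 F [ 0.7 -0.5 -0.3] q [-0.38  0.26  1.94 -0.    0.94  0.95]
```

Next: lower it the last bit, release and rise.

Emit:
drive_tool([
  [0, 0, 0, 0, 0.001, 0.0015, 0.15],
  [0, 0, 0, 0, 0, 0.0015, 0.15],
  [0, 0, 0, 0, 0, 0, 0.15],
  [0, 0, 0, 0, 0, 0, 0.15],
  [0, 0, 0, 0, 0, 0, 0.35],
  [0, 0, 0, 0, 0, 0, 0.5],
  [0, 0, 0, 0, 0, 0, 0.65],
  [0, 0, 0, 0, 0, 0, 0.65],
])

```text
time: 23.92
tool_pos: [0.5572, -0.1953, 0.0328]
tcp_rot: [-3.118, -0.38, 0.001]
wrist_force: [-0.1, 0.1, -0.1]
width: 0.652
grip_force: 0.0
```

Emit:
drive_tool([
  [0, 0, 0, 0, 0, -0.02, 0.7],
  [0, 0, 0, 0, 0, -0.037, 0.7],
  [0, 0, 0, 0, 0, -0.04, 0.7],
  [0, 0, 0, 0, 0, -0.04, 0.7],
  [0, 0, 0, 0, 0, -0.04, 0.7],
  [0, 0, 0, -0.03, 0, -0.02, 0.7],
  [0, 0, 0, -0.035, 0, 0, 0.7],
  [0, 0, 0, -0.02, 0, 0, 0.7],
])

```text
time: 24.58
tool_pos: [0.4741, -0.2167, 0.2327]
tcp_rot: [3.116, 0.38, 0.004]
wrist_force: [-0.5, 0.1, -1.0]
width: 0.701
grip_force: 0.0
```

Emit:
drive_tool([
  [0, 0, 0, 0, 0, 0, 0.7],
  [0, 0, 0, 0, 0, 0, 0.7],
  [0, 0, 0, 0, 0, 0, 0.7],
  [0, 0, 0, 0, 0, 0, 0.7],
  [0, 0, 0, 0, 0, 0, 0.7],
])

```text
time: 25.0
tool_pos: [0.4756, -0.2155, 0.2296]
tcp_rot: [-3.118, -0.381, 0.001]
wrist_force: [0.6, -0.2, -1.0]
width: 0.696
grip_force: 0.0
```

```bash
python3 - <<'E'
from h import *
go(.457,.318,.2,50.4)
st=status.read_state(); p=read_camera('wrist'); save(p,'w11.png')
t=read_camera('top'); save(t,'t11.png')
cv2.imwrite('pics/w11c.png',np.hstack([cv2.resize(p['color'][20:330,180:480,::-1],(400,413),interpolation=cv2.INTER_CUBIC),cv2.resize(t['color'][165:275,335:445,::-1],(400,413),interpolation=cv2.INTER_CUBIC)]))
for n in ['orange','white','black','blue']: print(n,w2pix(p,W([.5132,-.2665,np.radians(13.8)],[(*CC[n],.015),(*CC[n],.112)]),st).round(1).tolist())
E
```

```text
t 25.0 pos [ 0.4756 -0.2155  0.2296] yaw 13.93 tilt [-0.6  0.5] turn -36.47 shift mm [ 399.2 -354.4   29.9] w 0.696 F [ 0.6 -0.2 -1. ] q [-0.47 -0.04  1.9   0.    1.29  0.85]
orange [[280.8, 107.0], [280.8, 107.0]]
white [[377.1, 107.8], [409.3, 108.1]]
black [[280.4, 199.6], [280.3, 227.2]]
blue [[368.3, 200.0], [394.1, 227.6]]
```

View pics/w11c.png

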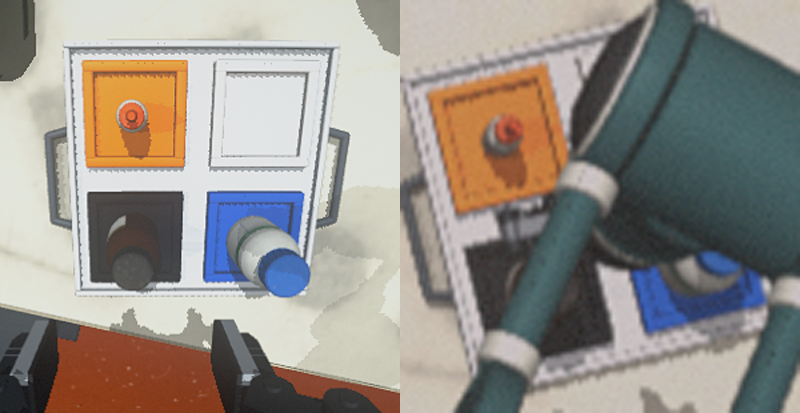

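Emit:
drive_tool([
  [0, 0, 0, 0.002, -0.02, 0, 0.8],
  [0, 0, 0, 0.003, -0.035, 0, 1],
  [0, 0, 0, 0.003, -0.036, 0, 1],
  [0, 0, 0, 0.003, -0.036, 0, 1],
  [0, 0, 0, 0.003, -0.036, 0, 1],
  [0, 0, 0, 0.003, -0.036, 0, 1],
  [0, 0, 0, 0.003, -0.036, 0, 1],
  [0, 0, 0, 0.003, -0.036, 0, 1],
])

```text
time: 25.77
tool_pos: [0.4319, 0.0546, 0.2302]
tcp_rot: [-3.118, -0.38, -0.001]
wrist_force: [1.1, 0.7, 0.5]
width: 0.999
grip_force: 0.0
```

Emit:
drive_tool([
  [0, 0, -6.1, 0.013, -0.036, 0, 1],
  [0, 0, -6.1, 0.0167, -0.0345, 0, 1],
  [0, 0, -6.1, 0.0203, -0.0325, 0, 1],
  [0, 0, -6.1, 0.0237, -0.0302, 0, 1],
  [0, 0, -6.1, 0.0268, -0.0275, 0, 1],
  [0, 0, -6, 0.0295, -0.0245, 0, 1],
])

```text
time: 26.27
tool_pos: [0.4558, 0.2841, 0.2299]
tcp_rot: [2.838, 1.346, 0.0]
wrist_force: [1.2, -1.0, 0.2]
width: 0.998
grip_force: 0.0
```

```bash
python3 - <<'E'
from h import *
go(.457,.318,.2,50.4)
E
```

```text
t 26.27 pos [0.4558 0.2841 0.2299] yaw 50.75 tilt [ 0.1 -0.1] turn 0.35 shift mm [ 26.9 -20.7  29.9] w 0.998 F [ 1.2 -1.   0.2] q [ 0.51 -0.01  1.87 -0.    1.29  1.2 ]
```

Emit:
drive_tool([
  [0, 0, 0, 0.02, -0.015, 0.01, 1],
  [0, 0, 0, 0.007, -0.006, 0.01, 1],
  [0, 0, 0, 0, 0, 0, 1],
  [0, 0, 0, 0, 0, 0, 1],
  [0, 0, 0, 0, 0, 0, 1],
  [0, 0, 0, 0, 0, 0, 1],
  [0, 0, 0, 0, 0, 0, 1],
])

```text
time: 26.85
tool_pos: [0.4575, 0.3146, 0.2109]
tcp_rot: [2.844, 1.335, 0.002]
wrist_force: [-0.1, -0.3, -0.1]
width: 0.999
grip_force: 0.0
```

```bash
python3 - <<'E'
from h import *
go(.457,.318,.2,50.4)
st=status.read_state(); p=read_camera('wrist'); save(p,'w12.png'); t=read_camera('top'); save(t,'t12.png')
for n,q,s in (('w',p,st),('t',t,None)):
    for x in masks_of(q,'block')[:3]:
        m=x['mask'].astype(np.uint8); c=max(cv2.findContours(m,0,2)[0],key=cv2.contourArea)
        h=cv2.convexHull(c); a=cv2.approxPolyDP(h,2.5,True)[:,0]
        print(n,round(x['score'],2),np.round(x['bbox']),a.tolist())
print(w2pix(p,W([.457,.318,np.radians(50.4)],quad(0,0,.028,.07)+quad(0,0,.028,0)),st).round(0).tolist())
g=cv2.cvtColor(p['color'],cv2.COLOR_RGB2GRAY); lsd=cv2.createLineSegmentDetector().detect(g)[0][:,0]
u=w2pix(p,[(.457,.318,.07)],st)[0]
for L in lsd:
    mid=(L[:2]+L[2:])/2
    if np.abs(mid-u).max()<75 and np.hypot(*(L[:2]-L[2:]))>25: print(L.round(1).tolist())
E
```

```text
t 26.85 pos [0.4575 0.3146 0.2109] yaw 50.28 tilt [1.1 0.4] turn -0.12 shift mm [ 2.2 -2.6 10.9] w 0.999 F [-0.1 -0.3 -0.1] q [ 0.56  0.03  1.86 -0.    1.25  1.25]
w 0.92 [377.   8. 444.  74.] [[410, 9], [442, 29], [424, 64], [403, 71], [375, 57], [389, 25]]
w 0.79 [320.  87. 368. 130.] [[361, 84], [367, 122], [327, 129], [320, 93]]
w 0.69 [249. 151. 302. 211.] [[298, 152], [303, 162], [303, 208], [253, 209], [250, 185], [253, 155], [260, 151]]
t 0.93 [151. 222. 188. 248.] [[166, 220], [187, 234], [176, 248], [167, 247], [154, 235]]
t 0.71 [158. 188. 182. 204.] [[162, 186], [178, 194], [172, 205], [157, 196]]
t 0.71 [155. 149. 178. 176.] [[168, 152], [173, 156], [176, 167], [164, 173], [158, 168], [155, 157]]
[[250.0, 160.0], [305.0, 160.0], [304.0, 212.0], [252.0, 212.0], [255.0, 151.0], [300.0, 151.0], [300.0, 194.0], [256.0, 195.0]]
[86.9000015258789, 109.30000305175781, 356.20001220703125, 383.79998779296875]
[256.8999938964844, 150.60000610351562, 298.1000061035156, 150.39999389648438]
[235.6999969482422, 206.5, 198.0, 196.0]
[331.70001220703125, 129.8000030517578, 367.100006103
[... 235 characters left out ...]
000030517578]
[194.3000030517578, 183.3000030517578, 244.60000610351562, 194.60000610351562]
[275.6000061035156, 214.60000610351562, 248.10000610351562, 215.6999969482422]
[254.39999389648438, 208.8000030517578, 300.6000061035156, 208.10000610351562]
[336.20001220703125, 254.60000610351562, 297.5, 268.8999938964844]
[301.8999938964844, 158.6999969482422, 251.89999389648438, 158.89999389648438]
[301.3999938964844, 206.89999389648438, 302.1000061035156, 160.60000610351562]
[320.6000061035156, 212.3000030517578, 291.8999938964844, 211.5]
[304.3999938964844, 175.60000610351562, 304.29998779296875, 206.89999389648438]
[254.10000610351562, 187.3000030517578, 282.79998779296875, 206.10000610351562]
```

Emit:
drive_tool([
  [0, 0, 0, 0.002, -0.001, 0.02, 1],
  [0, 0, 0, 0.002, -0.001, 0.035, 1],
  [0, 0, 0, 0, -0.001, 0.038, 1],
  [0, 0, 0, 0, 0, 0.038, 1],
  [0, 0, 0, 0, 0, 0.03, 1],
  [0, 0, 0, 0, 0, 0.015, 1],
  [0, 0, 0, 0, 0, 0, 1],
  [0, 0, 0, 0, 0, 0, 1],
], force=45)

```text
time: 27.72
tool_pos: [0.4566, 0.3202, 0.0334]
tcp_rot: [2.843, 1.337, -0.003]
wrist_force: [0.3, 0.3, 0.9]
width: 1.001
grip_force: 0.0
```

```bash
python3 - <<'E'
from h import *
go(.4597,.3195,.008,50.3)
st=status.read_state(); p=read_camera('wrist'); save(p,'w13.png')
for x in masks_of(p,'block')[:3]: print(round(x['score'],2),np.round(x['bbox']))
print(w2pix(p,W([.4597,.3195,np.radians(50.3)],quad(0,0,.028,.07)),st).round(0).tolist())
g=cv2.cvtColor(p['color'],cv2.COLOR_RGB2GRAY); lsd=cv2.createLineSegmentDetector().detect(g)[0][:,0]
for L in lsd:
    if np.abs((L[:2]+L[2:])/2-[280,200]).max()<90 and np.hypot(*(L[:2]-L[2:]))>40: print(L.round(0).tolist())
E
```

```text
t 27.72 pos [0.4566 0.3202 0.0334] yaw 50.38 tilt [-1.9 -1.2] turn 0.08 shift mm [ 1.5  2.8 25.4] w 1.001 F [0.3 0.3 0.9] q [0.57 0.21 2.01 0.   0.92 1.26]
0.8 [224. 192. 336. 322.]
0.69 [360.  68. 471. 162.]
[[226.0, 225.0], [345.0, 225.0], [337.0, 323.0], [232.0, 323.0]]
[243.0, 191.0, 319.0, 190.0]
[320.0, 190.0, 340.0, 230.0]
[222.0, 232.0, 242.0, 191.0]
[334.0, 299.0, 337.0, 229.0]
[366.0, 148.0, 360.0, 92.0]
[226.0, 231.0, 231.0, 307.0]
[340.0, 231.0, 338.0, 276.0]
[336.0, 227.0, 227.0, 227.0]
[318.0, 193.0, 244.0, 193.0]
```

Emit:
drive_tool([
  [0, 0, 0, 0.001, 0.001, 0.012, 1],
  [0, 0, 0, 0, 0, 0.01, 1],
  [0, 0, 0, 0, 0, 0.003, 1],
  [0, 0, 0, 0, 0, 0, 1],
  [0, 0, 0, 0, 0, 0, 0.9],
  [0, 0, 0, 0, 0, 0, 0.8],
  [0, 0, 0, 0, 0, 0, 0.7],
  [0, 0, 0, 0, 0, 0, 0.6],
])

```text
time: 28.48
tool_pos: [0.4594, 0.3214, 0.0099]
tcp_rot: [-2.843, -1.337, -0.002]
wrist_force: [-0.9, 0.5, -0.4]
width: 0.646
grip_force: 48.3
```

Emit:
drive_tool([
  [0, 0, 0, 0, 0, 0, 0.5],
  [0, 0, 0, 0, 0, 0, 0.5],
  [0, 0, 0, 0, 0, 0, 0.5],
  [0, 0, 0, 0, 0, 0, 0.5],
])

```text
time: 28.82
tool_pos: [0.4592, 0.3213, 0.0096]
tcp_rot: [-2.843, -1.337, -0.002]
wrist_force: [0.1, 1.1, 3.0]
width: 0.645
grip_force: 48.7
```

```bash
python3 - <<'E'
from h import *
go(.5834,-.3089,.25,13.8); print(status.read_state()['grip_force'])
E
```

```text
t 28.82 pos [0.4592 0.3213 0.0096] yaw 50.38 tilt [1.  0.7] turn 36.58 shift mm [ -29.4  641.5 -240.7] w 0.645 F [0.1 1.1 3. ] q [0.57 0.25 2.02 0.   0.87 1.26]
48.743308782577515
```

Emit:
drive_tool([
  [0, 0, 0, 0, 0, -0.01, 0.5],
  [0, 0, 0, 0, 0, -0.02, 0.5],
  [0, 0, 0, 0, 0, -0.03, 0.5],
  [0, 0, 0, 0, 0, -0.036, 0.5],
  [0, 0, 0, 0, 0, -0.036, 0.5],
  [0, 0, 0, 0, 0, -0.03, 0.5],
  [0, 0, 0, 0, 0, -0.02, 0.5],
  [0, 0, 0, 0, 0, -0.008, 0.5],
])

```text
time: 29.48
tool_pos: [0.4602, 0.3219, 0.2037]
tcp_rot: [-2.842, -1.337, -0.01]
wrist_force: [0.8, 0.1, -0.8]
width: 0.648
grip_force: 48.3
```

Emit:
drive_tool([
  [0, 0, 0, -0.014, 0.0095, 0, 0.5],
  [0, 0, 6.1, -0.0284, 0.019, 0, 0.5],
  [0, 0, 6.1, -0.0262, 0.0219, 0, 0.5],
  [0, 0, 6.1, -0.0238, 0.0245, 0, 0.5],
  [0, 0, 6.1, -0.021, 0.0269, 0, 0.5],
  [0, 0, 6.1, -0.018, 0.0291, 0, 0.5],
  [0, 0, 6.1, -0.0149, 0.0308, 0, 0.5],
  [0, 0, 0, -0.0115, 0.0322, 0, 0.5],
])

```text
time: 30.15
tool_pos: [0.4298, 0.0639, 0.1966]
tcp_rot: [3.119, 0.371, -0.007]
wrist_force: [0.6, -0.5, -1.1]
width: 0.647
grip_force: 48.3
```

```bash
python3 - <<'E'
from h import *
go(.43,-.16,.2,13.8); go(.5834,-.3089,.11,13.8); print(status.read_state()['grip_force'])
E
```

```text
t 30.15 pos [0.4298 0.0639 0.1966] yaw 13.55 tilt [-4.4 -0.8] turn -0.25 shift mm [-53.3 217.5  -3.2] w 0.647 F [ 0.6 -0.5 -1.1] q [ 0.09 -0.2   2.09 -0.    1.25  1.43]
t 30.15 pos [0.4298 0.0639 0.1966] yaw 13.55 tilt [-4.4 -0.8] turn -0.25 shift mm [ 60.6 398.7  86.2] w 0.647 F [ 0.6 -0.5 -1.1] q [ 0.09 -0.2   2.09 -0.    1.25  1.43]
48.31330418586731
```

Emit:
drive_tool([
  [0, 0, 0, -0.009, 0.034, 0, 0.5],
  [0, 0, 0, -0.009, 0.036, 0, 0.5],
  [0, 0, 0, -0.009, 0.036, 0, 0.5],
  [0, 0, 0, -0.009, 0.036, 0, 0.5],
  [0, 0, 0, -0.009, 0.036, 0, 0.5],
  [0, 0, 0, -0.006, 0.034, 0, 0.5],
  [0, 0, 0, 0.012, 0.03, 0, 0.5],
  [0, 0, 0, 0.022, 0.03, 0, 0.5],
])

```text
time: 30.82
tool_pos: [0.477, -0.2039, 0.1965]
tcp_rot: [-3.117, -0.372, 0.008]
wrist_force: [0.5, -0.1, -0.9]
width: 0.65
grip_force: 48.3
```

Emit:
drive_tool([
  [0, 0, 0, 0.023, 0.03, 0, 0.5],
  [0, 0, 0, 0.023, 0.032, 0, 0.5],
  [0, 0, 0, 0.02, 0.03, 0, 0.5],
  [0, 0, 0, 0.012, 0.02, 0, 0.5],
  [0, 0, 0, 0.006, 0.01, 0, 0.5],
  [0, 0, 0, 0, 0, 0, 0.5],
  [0, 0, 0, 0, 0, 0, 0.5],
  [0, 0, 0, 0, 0, 0, 0.5],
])

```text
time: 31.48
tool_pos: [0.5896, -0.2997, 0.1971]
tcp_rot: [-3.116, -0.377, 0.005]
wrist_force: [-1.0, 0.4, -0.9]
width: 0.65
grip_force: 48.3
```

```bash
python3 - <<'E'
from h import *
go(.5834,-.3089,.06,13.8); print(status.read_state()['grip_force'])
E
```

```text
t 31.48 pos [ 0.5896 -0.2997  0.1971] yaw 13.78 tilt [-3.6  2.1] turn -0.02 shift mm [ -7.8   7.9 137.2] w 0.65 F [-1.   0.4 -0.9] q [-0.51  0.25  1.64  0.    1.26  0.82]
48.313992619514465
```

Emit:
drive_tool([
  [0, 0, 0, -0.004, 0.004, 0.015, 0.5],
  [0, 0, 0, -0.003, 0.004, 0.025, 0.5],
  [0, 0, 0, 0, 0, 0.03, 0.5],
  [0, 0, 0, 0, 0, 0.03, 0.5],
  [0, 0, 0, 0, 0, 0.022, 0.5],
  [0, 0, 0, 0, 0, 0.012, 0.5],
  [0, 0, 0, 0, 0, 0.003, 0.5],
  [0, 0, 0, 0, 0, 0, 0.5],
])

```text
time: 32.15
tool_pos: [0.5856, -0.3091, 0.0615]
tcp_rot: [-3.118, -0.378, 0.002]
wrist_force: [0.0, -0.6, -1.7]
width: 0.647
grip_force: 48.3
```

Emit:
drive_tool([
  [0, 0, 0, 0, 0, 0, 0.5],
  [0, 0, 0, 0, 0, 0, 0.5],
  [0, 0, 0, 0, 0, 0, 0.5],
])

```text
time: 32.4
tool_pos: [0.5881, -0.3108, 0.0644]
tcp_rot: [3.117, 0.377, 0.005]
wrist_force: [-0.1, -0.2, -0.8]
width: 0.648
grip_force: 48.3
```

```bash
python3 - <<'E'
from h import *
go(.5834,-.3089,.0166,13.8)
st=status.read_state(); p=read_camera('wrist'); save(p,'w14.png')
for x in masks_of(p,'block')[:1]: print(round(x['score'],2),np.round(x['bbox']))
M=R.from_rotvec(st['tcp_rot']).as_matrix(); L=np.array([(sx*.028,sy*.028,z) for z in (.0096,-.0604) for sx,sy in ((1,-1),(1,1),(-1,1),(-1,-1))])
print('block pred',w2pix(p,L@M.T+st['tool_pos'],st).round(0).tolist())
print('bay outer pred',w2pix(p,W([.5834,-.3089,np.radians(13.8)],quad(0,0,.046,.014)),st).round(0).tolist())
g=cv2.cvtColor(p['color'],cv2.COLOR_RGB2GRAY); lsd=cv2.createLineSegmentDetector().detect(g)[0][:,0]
for l in lsd:
    if np.abs((l[:2]+l[2:])/2-[280,190]).max()<130 and np.hypot(*(l[:2]-l[2:]))>45: print(l.round(0).astype(int).tolist())
E
```

```text
t 32.4 pos [ 0.5881 -0.3108  0.0644] yaw 13.79 tilt [ 3.3 -1.9] turn -0.01 shift mm [-4.3 -3.1 47.8] w 0.648 F [-0.1 -0.2 -0.8] q [-0.52  0.36  1.76  0.    1.03  0.81]
0.7 [213. 205. 348. 363.]
block pred [[234.0, 200.0], [325.0, 200.0], [321.0, 280.0], [238.0, 279.0], [208.0, 251.0], [350.0, 251.0], [340.0, 361.0], [218.0, 361.0]]
bay outer pred [[212.0, 166.0], [339.0, 166.0], [332.0, 277.0], [220.0, 277.0]]
[238, 204, 323, 204]
[185, 185, 194, 271]
[344, 246, 350, 151]
[134, 163, 179, 162]
[343, 327, 346, 258]
[214, 257, 219, 323]
[381, 239, 376, 287]
[208, 267, 228, 223]
[32, 151, 359, 147]
[354, 149, 347, 256]
[228, 223, 225, 178]
[214, 162, 336, 161]
[359, 141, 33, 144]
[337, 164, 214, 165]
[223, 177, 327, 176]
[33, 142, 357, 138]
[342, 254, 217, 254]
[189, 274, 177, 166]
[334, 219, 337, 167]
[323, 207, 238, 207]
```

Emit:
drive_tool([
  [0, 0, 0, -0.002, -0.001, 0.004, 0.5],
  [0, 0, 0, -0.001, -0.001, 0.008, 0.5],
  [0, 0, 0, 0, 0, 0.01, 0.5],
  [0, 0, 0, 0, 0, 0.008, 0.5],
  [0, 0, 0, 0, 0, 0.004, 0.5],
  [0, 0, 0, 0, 0, 0, 0.5],
  [0, 0, 0, 0, 0, 0, 0.5],
  [0, 0, 0, 0, 0, 0, 0.5],
])

```text
time: 33.17
tool_pos: [0.5835, -0.3089, 0.0281]
tcp_rot: [3.119, 0.377, 0.0]
wrist_force: [-0.6, -0.6, -1.0]
width: 0.65
grip_force: 48.3
```

```bash
python3 - <<'E'
from h import *
go(.5845,-.3092,.0163,13.8)
E
```

```text
t 33.17 pos [ 0.5835 -0.3089  0.0281] yaw 13.79 tilt [ 0.2 -0.1] turn -0.01 shift mm [ 0.9  0.5 11.8] w 0.65 F [-0.6 -0.6 -1. ] q [-0.52  0.39  1.79 -0.    0.97  0.81]
```

Emit:
drive_tool([
  [0, 0, 0, 0.001, 0, 0.003, 0.5],
  [0, 0, 0, 0, 0, 0.004, 0.5],
  [0, 0, 0, 0, 0, 0.002, 0.5],
  [0, 0, 0, 0, 0, 0.001, 0.5],
  [0, 0, 0, 0, 0, 0, 0.5],
  [0, 0, 0, 0, 0, 0, 0.5],
])

```text
time: 33.67
tool_pos: [0.5849, -0.3089, 0.0197]
tcp_rot: [3.118, 0.377, 0.002]
wrist_force: [-2.0, 1.1, 6.8]
width: 0.654
grip_force: 49.2
```

```bash
python3 - <<'E'
from h import *
go(.5845,-.3092,.0163,13.8)
E
```

```text
t 33.67 pos [ 0.5849 -0.3089  0.0197] yaw 13.79 tilt [ 1.2 -0.6] turn -0.01 shift mm [-0.5  0.2  3.4] w 0.654 F [-2.   1.1  6.8] q [-0.52  0.4   1.79  0.    0.95  0.81]
```

Emit:
drive_tool([
  [0, 0, 0, 0, 0, 0, 0.6],
  [0, 0, 0, 0, 0, 0, 0.7],
  [0, 0, 0, 0, 0, 0, 0.8],
  [0, 0, 0, 0, 0, 0, 0.9],
  [0, 0, 0, 0, 0, 0, 0.9],
  [0, 0, 0, 0, 0, -0.01, 0.9],
  [0, 0, 0, 0, 0, -0.03, 0.9],
  [0, 0, 0, 0, 0, -0.035, 0.9],
])

```text
time: 34.33
tool_pos: [0.5817, -0.3071, 0.0908]
tcp_rot: [-3.115, -0.377, 0.009]
wrist_force: [0.9, 0.6, 0.2]
width: 0.901
grip_force: 0.0
```

Emit:
drive_tool([
  [0, 0, 0, 0, 0, -0.035, 0.9],
  [0, 0, 0, 0, 0, -0.038, 0.9],
  [0, 0, 0, 0, 0, -0.038, 0.9],
  [0, 0, 0, -0.005, 0, -0.035, 0.9],
  [0, 0, 0, -0.025, -0.02, -0.02, 0.9],
  [0, 0, 0, -0.03, -0.025, 0, 0.9],
  [0, 0, 0, -0.03, -0.025, 0, 0.9],
  [0, 0, 0, -0.02, -0.01, 0, 0.9],
])

```text
time: 35.0
tool_pos: [0.4559, -0.2552, 0.2605]
tcp_rot: [-3.119, -0.378, -0.001]
wrist_force: [-0.2, -0.7, 0.1]
width: 0.897
grip_force: 0.0
```

Emit:
drive_tool([
  [0, 0, 0, 0, 0, 0, 0.9],
  [0, 0, 0, 0, 0, 0, 0.9],
  [0, 0, 0, 0, 0, 0, 0.9],
  [0, 0, 0, 0, 0, 0, 0.9],
  [0, 0, 0, 0, 0, 0, 0.9],
])

```text
time: 35.42
tool_pos: [0.4592, -0.2574, 0.259]
tcp_rot: [-3.119, -0.377, 0.0]
wrist_force: [0.0, -0.2, -0.6]
width: 0.901
grip_force: 0.0
```

```bash
python3 - <<'E'
from h import *
go(.43,0,.25,13.8)
st=status.read_state(); p=read_camera('wrist'); save(p,'w15.png')
im=p['color'][20:320,180:480,::-1].copy(); im=cv2.resize(im,None,fx=2,fy=2,interpolation=cv2.INTER_CUBIC)
v=[.5137,-.2668,np.radians(13.8)]
def draw(q,col): cv2.polylines(im,[((w2pix(p,q,st)-[180,20])*2).round().astype(int).reshape(-1,1,2)],True,col,1)
draw(W(v,quad(*CC['white'],.028,.078)),(0,0,255)); draw(W(v,quad(*CC['white'],.028,.008)),(0,0,255))
a=np.linspace(0,2*np.pi,30)[:-1]
for n,r,z in (('blue',.018,.113),('black',.016,.103),('orange',.0115,.067)):
    c=np.array([*CC[n],z]); draw(W(v,c+np.c_[r*np.cos(a),r*np.sin(a),0*a]),(0,255,0))
cv2.imwrite('pics/w15c.png',im)
E
```

```text
t 35.42 pos [ 0.4592 -0.2574  0.259 ] yaw 13.8 tilt [-0.   0.1] turn -0.0 shift mm [  33. -257.    9.] w 0.901 F [ 0.  -0.2 -0.6] q [-0.56 -0.05  1.85  0.    1.34  0.77]
```

View pics/w15c.png

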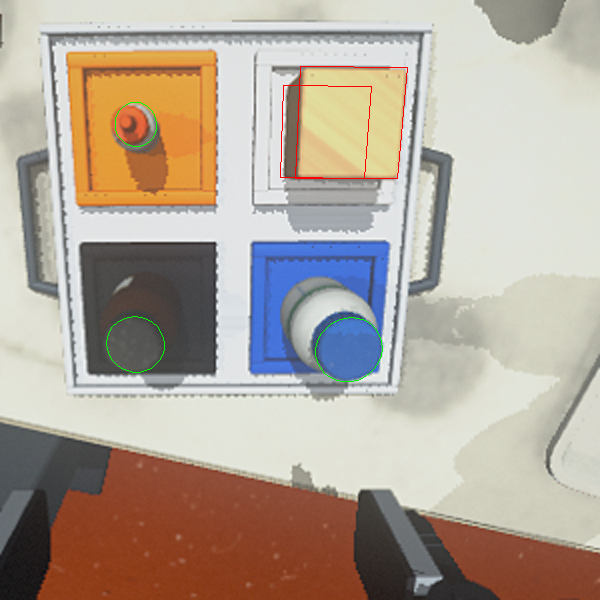

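The final view shows every bottle upright in its own bay. Dropper at (135,125), amber at (135,345) and blue cap at (348,347) are on their computed centre rings. The block at (350,122) is square, flat and inside the white rim.

```bash
python3 -c "
from h import *
print(workorder.finish_job())"
```

```text
the job is handed in; nothing more can be done
None
```

The job is handed in: the last picture showed all three bottles upright in their own-colour bays and the 56 mm block flat in the white bay; the arm never went near the timer or tape roll, and it took about 35 s of the 112 s allowed.

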